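# Load the hand-wound test jig and wind its sled home

### The arm

A 6-joint arm with a two-finger parallel gripper is mounted at the origin on the work surface. World frame = base frame: x ahead of the robot, y to its left, z up, the work surface at z = 0. Lengths are in m, angles in rad, forces in N, time in s.
With the tool pointing down it reaches from about 0.3 to 0.775 m from the base axis. Payload 14.6 kg.
Tool frame: the origin (TCP) lies midway between the tips of the shut fingers; the grasp point (between the pads) lies 19 mm behind it (ctrl.pinch_z is the distance from the TCP to the grasp point, in m); z points along the fingers, y is the line along which they close (so a half turn about z gives the same grasp; the last joint's range is limited). The gripper opens to 94 mm and grips with 3 to 60 N. Pads are 16 mm wide; open, the fingers measure 119 mm over their backs; the gripper's body (75 mm by 177 mm) begins 78 mm behind the grasp point.
Start: joints at [1.232, 0.3, 1.521, -0, 1.321, -0.067], TCP at [0.148, 0.53, 0.205] pointing down, gripper open.
Joint ranges: [-3.03, 3.03], [-0.79, 2.21], [0.23, 2.52], [-1.04, 4.18], [0, 3.07], [-2.55, 2.55]. Speed limits (rad/s): [2.22, 2.22, 2.57, 3.14, 3.14, 3.14].

### API

Orientations are given as [roll, pitch, yaw] about the fixed x, y, z axes, in that order (R = Rz(yaw) Ry(pitch) Rx(roll)).
In Python, from station import ctrl gives the robot as it stands.
- The arm moves only by the tool jog_arm, never from a script. Its argument "motion" is a list of rows, each a list of 7 numbers: the shift along the tool's x, y, z in m, then the turn, a rotation vector about the tool's x, y, z in rad, then the opening, from -1 (shut) to 1 (fully open). In form: [[tx, ty, tz, rx, ry, rz, gripper], ...]. A call has 1 to 5 rows; each row shifts and turns the commanded pose from where the row before left it, along the tool's axes as they then stand; what a row does not reach is not made up. A row lasts 1/10 s, in which the tool goes at most 50 mm and 8.59 degrees, less where a joint would pass 70% of its speed; a pose out of reach is approached as far as the arm can. A call is refused whole if a number of a shift passes 0.05 or a number of a turn 0.15, either way. A call with a gripper value outside its range is refused whole. The fingers move at their own pace and stop on an object; "squeeze" is the grip in N (left out, the last holds). Time passes only in rows, so rows that do not move let the fingers close. It gives the time, the measured TCP pose, the force, the opening and the grip force at its end, in the units of the state.
- ctrl.get_obs(): the state, without advancing time (a new reading comes with each control period).
- ctrl.camera(name): name is "scene" or "side" or "wrist"; returns the picture (400x640x3 uint8, red, green, blue); there is no depth.
- ctrl.camera_model(name): a dict with "intrinsics" (3x3 intrinsics, pixels), "rvec" (rotation vector, rad) and "tvec" (3), from world to camera coordinates, as OpenCV has them. Camera axes: x right, y down, z forward; pixel columns grow to the right and rows downward; lengths in m; the calibration is good to about 2 mm. A picture is of the moment at which its call begins: read the wrist's pose just before it. camera_model takes no time and is no camera call; for the wrist camera it gives the pose at the moment of the call.
- ctrl.hand_in(): hands the job in; it is judged then, once.
The state is a dict: "time_s": time; "qpos": joint angles; "joint_vel": joint speeds; "tau": joint torques, N m; "ee_pos": TCP position; "eef_rot": TCP orientation; "force": force on the tool from outside, world axes, zero at the start; "moment": the same for the moment, N m; "grip_width": finger opening in m; "grip_force": force on a finger pad.
Only numpy, scipy, OpenCV 4.12 (cv2) and the standard library are available. Lean on these libraries where they do the work, as an engineer would, in place of code of your own. Each camera call takes 0.05 s, during which the arm holds its last target. There are 200 camera calls.

### The job

Set up the test jig: fit the blue carrier tray fully home on the sled's square stud with its long side parallel to the black contact bar, then load every converter module, upright, into a pocket of its own. Only then swing the folding red crank handle up until it latches, wind the handwheel clockwise until the sled is all the way in at the contact bar, and fold the handle back down into its yellow keeper. Leave the meter, the flux jar and the screwdriver where they are.

Things in the scene. Friction and masses are not known exactly. Their poses are not given: they have to be found in the camera images.
- sled_top (a point): Centre of the sled's flat top, at the foot of its upright steel stud (22 mm square, 30 mm tall, last 4 mm narrowed to 18 mm, sides parallel to this frame's x and y). The sled is an aluminium plate 130 x 190 mm, top 40 mm above the table. x points to the contact bar, the way the sled travels; y left; z up.
- bar_face (a point): Middle of the contact bar's face towards the sled, at its top edge, 67 mm above the table: a fixed black bar 220 mm wide with brass contacts that stand 5 mm out. With the sled all the way in, the tray's edge stops 6 mm short of the contacts.
- sled (a joint): Travel of the sled in m: 0 at the loading end (start), 0.080 all the way in. Driven only by the handwheel: 26.7 mm for each turn; it cannot be pushed by hand.
- wheel (a joint): Angle of the handwheel, rad: 0 at the start, growing clockwise seen from above, 18.850 (three whole turns) where it stops with the sled in. Needs about 3.5 N at the handle. Blocked while the handle is folded, as its steel tail then lies between the yellow prongs of the keeper; free above about 1.2 rad of crank angle.
- crank (a joint): Angle of the folding handle, rad: 0 folded flat across the wheel, 1.571 upright and latched. A spring detent holds it at both ends; moving it over takes about 7 N at the grip, and past half-way it snaps home. It folds flat only with the wheel within 0.04 rad of a whole turn, as its tail must drop between the keeper's prongs.
- wheel_hub (a point): Centre of the top face of the handwheel (dark steel disc, 124 mm across, 8 mm thick, top 66 mm above the table); the wheel turns about the vertical through this point.
- crank_pivot (a point): Pivot of the folding handle, 55 mm from the wheel's axis, 22 mm above the disc's top. x points along the handle to its free end, y along the pivot's axis (level, tangent to the wheel). Folded, the handle points over the wheel's centre; swung out it stands straight up. The wheel starts with the pivot on the sled's -x side.
- crank_grip (a point): Point on the handle's axis 67 mm from the pivot, a good place to take it. The grip is a red sleeve, 22 mm in diameter, from 14 to 84 mm from the pivot, that spins freely about its own axis; a light grip can creep off it. Same axes as crank_pivot. Folded, the axis lies 22 mm above the disc.
- tray_grip (a point): Loose blue tray, 200 mm (x) by 104 mm (y), floor 5 mm thick, 350 g. This point is on the axis of the white square boss in its middle (40 x 40 mm outside, 55 mm high, 25 mm square bore right through, sides parallel to x and y), 35 mm above the tray's underside. Take the boss from above across its y faces, where a 44 mm wide strip of the floor is free.
- tray_base (a point): Centre of the tray's underside (the bore's mouth). It lies on sled_top when the tray is fully home.
- pocket1 (a point): Where a module's centre lies when seated in this pocket of the tray (33 mm above the tray's underside). Pocket 70 mm (tray x) by 46 mm (tray y) inside, walls 12 mm high above the floor, at tray x = +-61 mm, y = +-25 mm; moves with the tray.
- pocket2 (a point): Where a module's centre lies when seated in this pocket of the tray (33 mm above the tray's underside). Pocket 70 mm (tray x) by 46 mm (tray y) inside, walls 12 mm high above the floor, at tray x = +-61 mm, y = +-25 mm; moves with the tray.
- pocket3 (a point): Where a module's centre lies when seated in this pocket of the tray (33 mm above the tray's underside). Pocket 70 mm (tray x) by 46 mm (tray y) inside, walls 12 mm high above the floor, at tray x = +-61 mm, y = +-25 mm; moves with the tray.
- pocket4 (a point): Where a module's centre lies when seated in this pocket of the tray (33 mm above the tray's underside). Pocket 70 mm (tray x) by 46 mm (tray y) inside, walls 12 mm high above the floor, at tray x = +-61 mm, y = +-25 mm; moves with the tray.
- module1_mid (a point): Centre of a loose converter module, 28 mm above its underside (may be absent): black block 64 mm (x) by 40 mm (y) by 26 mm, with an aluminium heat sink rib on top, 50 mm (x) by 18 mm (y), 30 mm high (56 mm overall); take it by the rib, across y. About 180 g. Either way round fits a pocket, long side along the tray's x. Starts on a 2 mm black mat to the right of the jig.
- module2_mid (a point): Centre of a loose converter module, 28 mm above its underside (may be absent): black block 64 mm (x) by 40 mm (y) by 26 mm, with an aluminium heat sink rib on top, 50 mm (x) by 18 mm (y), 30 mm high (56 mm overall); take it by the rib, across y. About 180 g. Either way round fits a pocket, long side along the tray's x. Starts on a 2 mm black mat to the right of the jig.
- module3_mid (a point): Centre of a loose converter module, 28 mm above its underside (may be absent): black block 64 mm (x) by 40 mm (y) by 26 mm, with an aluminium heat sink rib on top, 50 mm (x) by 18 mm (y), 30 mm high (56 mm overall); take it by the rib, across y. About 180 g. Either way round fits a pocket, long side along the tray's x. Starts on a 2 mm black mat to the right of the jig.
- meter: Bystander: orange hand multimeter, 150 x 75 x 35 mm, lying on the table; origin at the centre of its underside.
- flux: Bystander: jar of flux, 48 mm in diameter, 80 mm high; origin at the centre of its underside.
- driver: Bystander: screwdriver, 180 mm, lying on the table; origin at its underside.
Mind the look-alikes: they are no part of the job. Leave any brown or pink look-alike of the part that bears module2_mid alone.

How it is judged:
On the way, in this order (a step that is already met when the one before it is completed fails the run):
1. the tray is fully home on the stud, its long side parallel to the contact bar, the sled still at the loading end (distance between tray_base and sled_top below 0.005 m and angle between the x axis of tray_base and the y axis of sled_top, either way round below 0.17 rad and angle between tray_base's own z axis and vertical below 0.06 rad and value of joint sled below 0.008 m), for 0.2 s.
2. every module present lies in a pocket of its own, upright, the sled still at the loading end (all of step 1 and (distance between module1_mid and pocket1 below 0.009 m or distance between module1_mid and pocket2 below 0.009 m or distance between module1_mid and pocket3 below 0.009 m or distance between module1_mid and pocket4 below 0.009 m) and angle between each of module1_mid, module2_mid, module3_mid's own z axis and vertical below 0.12 rad and (distance between module2_mid and pocket1 below 0.009 m or distance between module2_mid and pocket2 below 0.009 m or distance between module2_mid and pocket3 below 0.009 m or distance between module2_mid and pocket4 below 0.009 m) and (distance between module3_mid and pocket1 below 0.009 m or distance between module3_mid and pocket2 below 0.009 m or distance between module3_mid and pocket3 below 0.009 m or distance between module3_mid and pocket4 below 0.009 m)), for 0.2 s.
3. the crank handle is swung up and latched, the sled not yet wound (value of joint crank above 1.4 rad and value of joint sled below 0.008 m), for 0.2 s.
4. the sled is wound all the way in (value of joint sled above 0.0775 m), for 0.2 s.
At the end, for the whole second after the job is handed in: The tray sits on the stud (centre within 5 mm, turned less than 0.17 rad, level), every module present is upright in a pocket (centre within 9 mm of the seated place), the sled is in to within 2.5 mm of its stop, and the crank handle is folded within 0.1 rad of flat, all at rest (distance between tray_base and sled_top below 0.005 m and angle between the x axis of tray_base and the y axis of sled_top, either way round below 0.17 rad and angle between tray_base's own z axis and vertical below 0.06 rad and (distance between module1_mid and pocket1 below 0.009 m or distance between module1_mid and pocket2 below 0.009 m or distance between module1_mid and pocket3 below 0.009 m or distance between module1_mid and pocket4 below 0.009 m) and angle between each of module1_mid, module2_mid, module3_mid's own z axis and vertical below 0.12 rad and (distance between module2_mid and pocket1 below 0.009 m or distance between module2_mid and pocket2 below 0.009 m or distance between module2_mid and pocket3 below 0.009 m or distance between module2_mid and pocket4 below 0.009 m) and (distance between module3_mid and pocket1 below 0.009 m or distance between module3_mid and pocket2 below 0.009 m or distance between module3_mid and pocket3 below 0.009 m or distance between module3_mid and pocket4 below 0.009 m) and value of joint sled above 0.0775 m and value of joint crank below 0.1 rad and velocity of joint wheel below 0.05 rad/s); the robot touches nothing.
It fails at once if the meter is knocked more than 40 mm aside (distance of meter from where it was at the start of the episode above 0.04 m).
It fails at once if the flux jar is knocked more than 40 mm aside (distance of flux from where it was at the start of the episode above 0.04 m).
It fails at once if the screwdriver is knocked more than 40 mm aside (distance of driver from where it was at the start of the episode above 0.04 m).
Of module1, module2, module3 only 2 to 3 are there at a start; the rules pass over those that are not, and their reading is None.
At some moment in a run one of module1, module2, module3 may be knocked a few centimetres aside while the robot is not near it.
It also fails if it takes over 208 s, if anything falls off the work surface, if the arm or the gripper's body presses on something with over 40 N, if the wrist force passes 120 N, or if a joint passes its speed limit or range.

## Working session

There is one attempt and no reset: what is moved stays moved. The work goes in short steps, Python scripts to look and compute and a tool call to move; the robot and the scene stay as the last step left them, time stands still between calls to the robot, and variables do not carry over. Pictures are saved under pics/ and viewed, at most 18 in all, crops included, and the job is handed in when it is done.

Besides the shell and the picture viewer there is one more tool, called after ">>>" as a command line: name --pt "numbers of a row" for each row, then --argument value for the rest. jog_arm: Moves the arm, as the interface text tells. Its arguments: {"type":"object","properties":{"motion":{"type":"array"},"squeeze":{"type":"number"}},"required":["motion"]}

```bash
mkdir -p pics; cat > h.py <<'E'
import numpy as np, cv2
from station import ctrl
from scipy.spatial.transform import Rotation as R
def snap(n,f):
    m=ctrl.camera_model(n); im=ctrl.camera(n); cv2.imwrite('pics/'+f+'.png',im[:,:,::-1]); np.savez('pics/'+f+'.npz',im=im,**{k:np.array(m[k]) for k in('intrinsics','rvec','tvec')}); return im,m
def load(f):
    d=np.load('pics/'+f+'.npz'); return d['im'],{k:d[k] for k in('intrinsics','rvec','tvec')}
def ray(m,uv,z):
    Rm=R.from_rotvec(np.ravel(m['rvec'])).as_matrix(); t=np.ravel(m['tvec']); c=-Rm.T@t
    uv=np.atleast_2d(uv).astype(float); d=np.c_[uv,np.ones(len(uv))]@np.linalg.inv(np.array(m['intrinsics'])).T@Rm
    return c+d*((z-c[2])/d[:,2])[:,None]
def proj(m,P): return cv2.projectPoints(np.atleast_2d(P).astype(float),np.ravel(m['rvec']),np.ravel(m['tvec']),np.array(m['intrinsics']),None)[0][:,0]
def st():
    o=ctrl.get_obs(); print({k:np.round(o[k],4).tolist() for k in('time_s','ee_pos','eef_rot','force','grip_width','grip_force','qpos')}); return o
E
python3 -c "
from h import *
st()
for n in('scene','side','wrist'):
    im,m=snap(n,n+'0'); Rm=R.from_rotvec(np.ravel(m['rvec'])).as_matrix(); print(n,-Rm.T@np.ravel(m['tvec']),m['intrinsics'][0][0],Rm[2])
a=[cv2.imread('pics/'+n+'0.png') for n in('scene','side')]
"
```

```text
{'time_s': 0.0, 'ee_pos': [0.1476, 0.5296, 0.2049], 'eef_rot': [-3.1405, -0.0001, 2.8698], 'force': [-0.11, 0.0755, 1.2003], 'grip_width': 0.0942, 'grip_force': 0.0, 'qpos': [1.2324, 0.3004, 1.5216, -0.0, 1.3207, -0.0666]}
scene [ 1.22817762 -0.50202899  0.96733048] 376.3537815836364 [-0.59994002  0.36007928 -0.71443326]
side [-0.55107024 -0.43856875  1.28653719] 509.8281670705782 [ 0.62562729  0.22152806 -0.7480079 ]
wrist [0.07832375 0.54933203 0.38421772] 287.7851295139214 [ 0.24032139 -0.06897378 -0.96823977]
```

View pics/scene0.png

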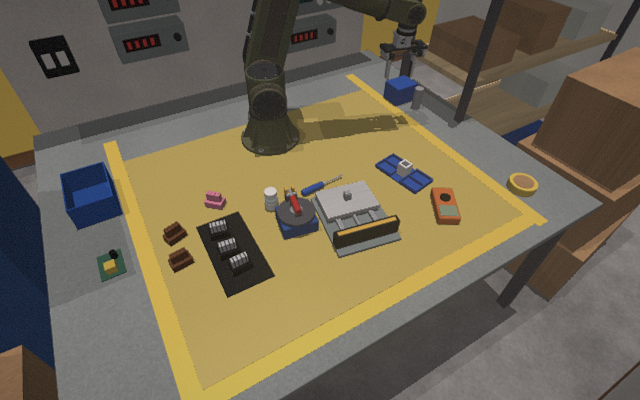

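View pics/side0.png

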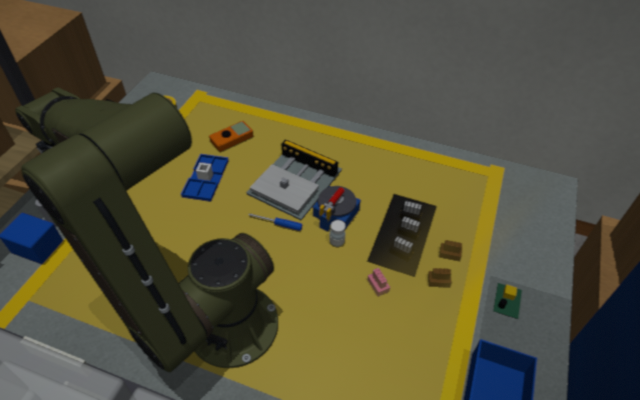

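Scene picture: the tray is at (404,172) with its white boss at (405,165), and the stud is at (347,194). The wheel is at (297,213) with the red handle at (294,203). Modules on the mat are at (217,227), (227,244) and (238,261).

Things that could be mistaken for these parts:
- **Modules:** brown at (175,233) and (180,259), pink at (214,200).
- **Tray:** blue bins at (90,195) and (402,90).

My choice is the black modules with aluminium ribs on the mat, and the flat blue tray with the white boss.

```bash
python3 -c "
from h import *
im,m=load('scene0'); s,ms=load('side0')
c=cv2.resize(im[140:300,190:470],None,fx=2.8,fy=2.8,interpolation=cv2.INTER_CUBIC); cv2.imwrite('pics/crop0.png',c[:,:,::-1])
def p(n,mm,uv,z): print(n,np.round(ray(mm,uv,z)[0],3))
p('boss',m,(405,163),.055);p('boss',ms,(204,167),.055)
p('stud',m,(347,191),.07);p('stud',ms,(284,182),.07)
for a,b in zip([(217,224),(227,241),(238,258)],[(403,240),(410,221),(412,204)]): p('mod',m,a,.058);p('mod',ms,b,.058)
p('hub',m,(297,211),.066);p('hub',ms,(337,204),.066)
p('meter',m,(446,205),.035);p('flux',m,(270,192),.08);p('drv',m,(322,186),.02)
"
```

```text
boss [0.464 0.343 0.055]
boss [0.467 0.338 0.055]
stud [0.494 0.06  0.07 ]
stud [0.488 0.052 0.07 ]
mod [ 0.406 -0.373  0.058]
mod [ 0.408 -0.37   0.058]
mod [ 0.486 -0.37   0.058]
mod [ 0.488 -0.372  0.058]
mod [ 0.561 -0.365  0.058]
mod [ 0.558 -0.362  0.058]
hub [ 0.488 -0.13   0.066]
hub [ 0.465 -0.14   0.066]
meter [0.69  0.34  0.035]
flux [ 0.379 -0.174  0.08 ]
drv [0.386 0.026 0.02 ]
```

View pics/crop0.png

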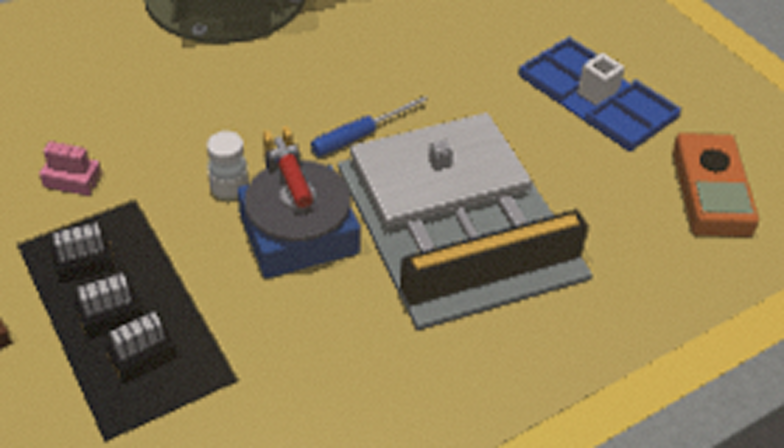

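The crop confirms the choice: flat blue tray with white boss, and three black modules with aluminium ribs on the mat. Next I measure the tray and sled yaw coarsely.

```bash
cat >> h.py <<'E'
def plan(p,yaw=None,rpy=None):
    o=ctrl.get_obs(); R0=R.from_euler('xyz',o['eef_rot']); q=rpy if rpy is not None else [np.pi,0,yaw]
    R1=R.from_euler('xyz',q); v=R0.inv().apply(np.array(p)-o['ee_pos']); w=(R0.inv()*R1).as_rotvec()
    print('tool shift',np.round(v,4),'rot',np.round(w,3)); return v,w
def rect(mask,m,z):
    mk=mask.astype(np.uint8); cs,_=cv2.findContours(mk,cv2.RETR_EXTERNAL,cv2.CHAIN_APPROX_NONE); c=max(cs,key=cv2.contourArea)
    P=ray(m,c[:,0],z)[:,:2]; b=cv2.boxPoints(cv2.minAreaRect((P*1000).astype(np.float32)))/1000
    e=[b[1]-b[0],b[2]-b[1]]; l=max(e,key=np.linalg.norm); s=min(e,key=np.linalg.norm)
    return b.mean(0),np.linalg.norm(l),np.linalg.norm(s),np.arctan2(l[1],l[0])%np.pi
E
python3 -c "
from h import *
for n,(x0,x1,y0,y1) in (('scene0',(370,440,145,200)),('side0',(175,235,145,210))):
    im,m=load(n); r,g,b=[im[:,:,i].astype(int) for i in range(3)]
    k=(b>r+30)&(b>g+15); w=np.zeros_like(k); w[y0:y1,x0:x1]=1; print(n,rect(k&w,m,.017))
im,m=load('scene0')
# bar top front corners & sled top corners from crop (u=190+x/2.8)
f=lambda x,y:(190+x/2.8,140+y/2.8)
print(ray(m,[f(352,148),f(487,115),f(530,182),f(394,219)],.04)); print(ray(m,[f(403,258),f(578,211),f(587,222),f(412,270)],.067))
plan([.466,.340,.25],1.2)
"
```

```text
scene0 (array([0.4688502, 0.3358767], dtype=float32), np.float32(0.20168634), np.float32(0.11413633), np.float32(0.18081465))
side0 (array([0.46148813, 0.33652613], dtype=float32), np.float32(0.20592876), np.float32(0.10643815), np.float32(0.16984786))
[[ 0.42323255 -0.02168424  0.04      ]
 [ 0.45680101  0.160941    0.04      ]
 [ 0.58062164  0.13715216  0.04      ]
 [ 0.54988695 -0.03831167  0.04      ]]
[[ 0.62321738 -0.07333757  0.067     ]
 [ 0.66384726  0.13889686  0.067     ]
 [ 0.68222159  0.13719238  0.067     ]
 [ 0.64235879 -0.0737667   0.067     ]]
tool shift [-0.3576 -0.0972 -0.0449] rot [-1.00e-03  1.00e-03  1.67e+00]
```

>>> jog_arm --pt "-0.045 -0.012 -0.0055 0 0 0 1" --pt "-0.045 -0.012 -0.0055 0 0 0 1" --pt "-0.045 -0.012 -0.0055 0 0 0 1" --pt "-0.045 -0.012 -0.0055 0 0 0 1" --pt "-0.045 -0.012 -0.0055 0 0 0 1"

```text
time_s: 0.65
ee_pos: [0.3497, 0.4103, 0.2331]
eef_rot: [-3.141, -0.0, 2.87]
force: [0.2, 1.8, -0.1]
grip_width: 0.0939
grip_force: 0.0
```

>>> jog_arm --pt "-0.045 -0.012 -0.0055 0 0 0 1" --pt "-0.045 -0.012 -0.0055 0 0 0 1" --pt "-0.042 -0.013 -0.0055 0 0 0 1" --pt "0 0 0 0 0 -0.149 1" --pt "0 0 0 0 0 -0.149 1"

```text
time_s: 1.15
ee_pos: [0.4664, 0.3395, 0.249]
eef_rot: [-3.141, -0.001, -3.112]
force: [-0.4, 0.5, 0.7]
grip_width: 0.0941
grip_force: 0.0
```

>>> jog_arm --pt "0 0 0 0 0 -0.149 1" --pt "0 0 0 0 0 0 1" --pt "0 0 0 0 0 0 1"

```text
time_s: 1.45
ee_pos: [0.4654, 0.3405, 0.2493]
eef_rot: [-3.141, -0.0, -2.971]
force: [-0.5, -0.1, 0.5]
grip_width: 0.0941
grip_force: 0.0
```

```bash
python3 -c "
from h import *
st(); snap('wrist','w1')"
```

```text
{'time_s': 1.45, 'ee_pos': [0.4654, 0.3405, 0.2493], 'eef_rot': [-3.1414, -0.0004, -2.9709], 'force': [-0.5334, -0.076, 0.4557], 'grip_width': 0.0941, 'grip_force': 0.0, 'qpos': [0.5681, 0.3316, 1.378, -0.0, 1.4324, -1.1733]}
```

View pics/w1.png

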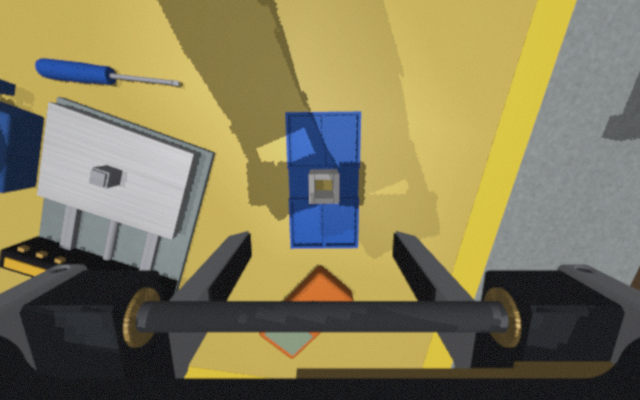

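Wrist view: the tray is square in the image at (323,180) with the boss top at (323,187). The stud is at (103,177) on the sled, the meter is at (305,310) beyond the fingers. Now measuring these with masks.

```bash
python3 -c "
from h import *
im,m=load('w1'); hsv=cv2.cvtColor(im,cv2.COLOR_RGB2HSV); H,S,V=[hsv[:,:,i].astype(int) for i in range(3)]
def win(k,x0,x1,y0,y1):
    w=np.zeros(k.shape,bool); w[y0:y1,x0:x1]=1; return k&w
k=win((H>100)&(H<130)&(S>110),270,380,100,260)
k=cv2.morphologyEx(k.astype(np.uint8),cv2.MORPH_CLOSE,np.ones((9,9)))
print('tray',rect(k,m,.012))
k=win((S<70),290,355,150,215); ys,xs=np.nonzero(k); print('boss px',xs.min(),xs.max(),ys.min(),ys.max())
k2=(win((S<60)&(V>150),290,355,150,215)).astype(np.uint8); print('boss',rect(k2,m,.055))
k=win((V>170)&(S<40),30,200,95,245); k=cv2.morphologyEx(k.astype(np.uint8),cv2.MORPH_CLOSE,np.ones((25,25))); print('sled',rect(k,m,.04))
g=cv2.resize(im[60:270,20:380],None,fx=2.2,fy=2.2,interpolation=cv2.INTER_CUBIC)[:,:,::-1]
cv2.imwrite('pics/w1c.png',g)
print(ray(m,(102,177),.07))
"
```

```text
tray (array([0.4663214, 0.3428321], dtype=float32), np.float32(0.19978125), np.float32(0.10313092), np.float32(0.17964868))
boss px 308 339 169 203
boss (array([0.45045587, 0.33876768], dtype=float32), np.float32(0.016990406), np.float32(0.005258392), np.float32(1.7408614))
sled (array([0.50493526, 0.05746144], dtype=float32), np.float32(0.1888419), np.float32(0.14364868), np.float32(1.3883826))
[[0.49502941 0.06571025 0.07      ]]
```

View pics/w1c.png

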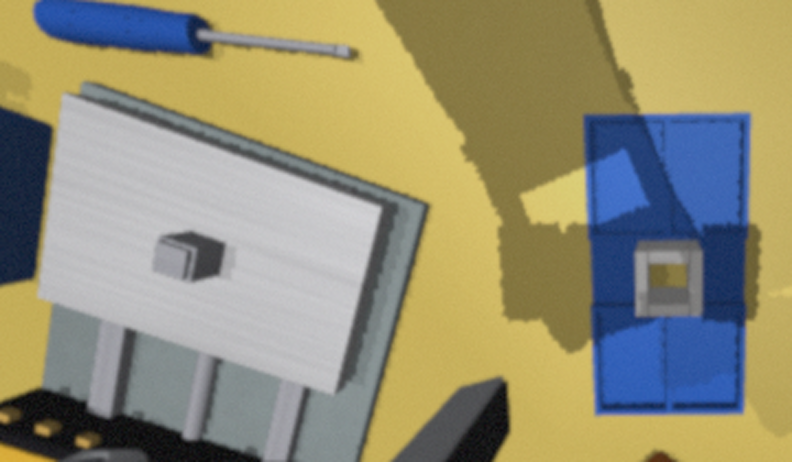

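>>> jog_arm --pt "-0.001 0.002 0.045 0 0 -0.009 1" --pt "0 0 0.045 0 0 0 1" --pt "0 0 0.045 0 0 0 1" --pt "0 0 0.045 0 0 0 1" --pt "0 0 0.035 0 0 0 1"

```text
time_s: 2.0
ee_pos: [0.4653, 0.3423, 0.0319]
eef_rot: [-3.141, -0.002, -2.961]
force: [-0.2, 1.1, -0.2]
grip_width: 0.094
grip_force: 0.0
```

>>> jog_arm --pt "0 0 0.018 0 0 0 1" --pt "0 0 0 0 0 0 1" --pt "0 0 0 0 0 0 1" --pt "0 0 0 0 0 0 -1" --pt "0 0 0 0 0 0 -1" --squeeze 35

```text
time_s: 2.5
ee_pos: [0.4667, 0.3431, 0.0178]
eef_rot: [3.141, 0.002, -2.958]
force: [-1.1, -0.4, -0.2]
grip_width: 0.0816
grip_force: 0.0
```

>>> jog_arm --pt "0 0 0 0 0 0 -1" --pt "0 0 0 0 0 0 -1" --pt "0 0 0 0 0 0 -1"

```text
time_s: 2.8
ee_pos: [0.4662, 0.3427, 0.0167]
eef_rot: [3.141, 0.0, -2.958]
force: [-1.0, -0.3, 0.7]
grip_width: 0.0575
grip_force: 0.0
```

>>> jog_arm --pt "0 0 0 0 0 0 -1" --pt "0 0 0 0 0 0 -1" --pt "0 0 0 0 0 0 -1" --pt "0 0 0 0 0 0 -1"

```text
time_s: 3.2
ee_pos: [0.4662, 0.3427, 0.0164]
eef_rot: [3.142, -0.0, -2.957]
force: [-0.3, 0.3, 0.4]
grip_width: 0.0401
grip_force: 35.0
```

>>> jog_arm --pt "0 0 -0.03 0 0 0 -1" --pt "0 0 -0.04 0 0 0 -1" --pt "0 0 -0.04 0 0 0 -1" --pt "0 0 -0.02 0 0 0 -1" --pt "0 0 0 0 0 0 -1"

```text
time_s: 3.7
ee_pos: [0.467, 0.3432, 0.149]
eef_rot: [3.14, 0.004, -2.957]
force: [0.5, -0.1, -4.0]
grip_width: 0.0396
grip_force: 35.0
```

```bash
python3 -c "
from h import *
st(); plan([.494,.06,.147],1.385)
im,m=snap('wrist','w2')"
```

```text
{'time_s': 3.7, 'ee_pos': [0.467, 0.3432, 0.149], 'eef_rot': [3.14, 0.0041, -2.9573], 'force': [0.464, -0.0859, -4.0379], 'grip_width': 0.0396, 'grip_force': 34.9922, 'qpos': [0.5707, 0.4125, 1.5042, -0.0, 1.2205, -1.1845]}
tool shift [ 0.0254 -0.2834  0.0014] rot [5.000e-03 1.000e-03 1.941e+00]
```

```bash
python3 -c "
from h import *
im1,m1=load('w1'); im2,m2=load('w2')
print(proj(m2,[.495,.063,.07]))
u,v=proj(m2,[.495,.063,.07])[0].astype(int)
a=cv2.resize(im1[140:210,60:150],None,fx=4.3,fy=4.3,interpolation=cv2.INTER_CUBIC)
u0=max(u-45,0); v0=max(v-35,0); print(u0,v0)
b=cv2.resize(im2[v0:v0+70,u0:u0+90],None,fx=4.3,fy=4.3,interpolation=cv2.INTER_CUBIC)
cv2.imwrite('pics/stud.png',np.hstack([a,b])[:,:,::-1])
"
```

```text
[[ 13.13911812 186.52856798]]
0 151
```

View pics/stud.png

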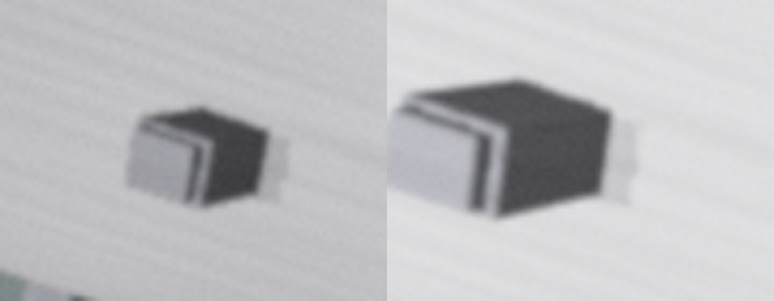

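Stud base edges are clear in both crops; the base centre is at about (113.1,174.9) in w1 and (39.5,182.1) in w2, the top centre at (97,178) in w1.

```bash
python3 -c "
from h import *
_,m1=load('w1'); _,m2=load('w2')
f=lambda p,o:(np.array(p)+.5)/4.3-.5+o
for m,ps,o in((m1,[(203,108),(267,130),(257,196)],(60,140)),(m2,[(130,78),(223,110),(213,193)],(0,151))):
    P=ray(m,f(ps,np.array(o)),.04); print(P,(P[0]+P[2])/2,np.linalg.norm(P[1]-P[0]),np.linalg.norm(P[2]-P[1]))
print(ray(m1,f((161,165),np.array((60,140))),.07))
"
```

```text
[[0.48543486 0.05044776 0.04      ]
 [0.48903041 0.07017599 0.04      ]
 [0.51090224 0.06699861 0.04      ]] [0.49816855 0.05872319 0.04      ] 0.020053197714809876 0.022101411117316783
[[0.48489608 0.04992035 0.04      ]
 [0.48864184 0.07076195 0.04      ]
 [0.50948311 0.06739981 0.04      ]] [0.49718959 0.05866008 0.04      ] 0.0211755267721934 0.021110721489266248
[[0.49735146 0.05956806 0.07      ]]
```

>>> jog_arm --pt "0.0015 -0.019 0 0 0 0.08 -1" --pt "0 -0.035 0 0 0 0.0 -1" --pt "0 -0.035 0 0 0 0 -1" --pt "0 -0.035 0 0 0 0 -1" --pt "0 -0.035 0 0 0 0 -1" --squeeze 45

```text
time_s: 4.25
ee_pos: [0.4817, 0.1828, 0.1441]
eef_rot: [-3.141, -0.003, -3.037]
force: [0.2, 0.1, -2.9]
grip_width: 0.0399
grip_force: 45.0
```

>>> jog_arm --pt "0 -0.035 0 0 0 0 -1" --pt "0 -0.035 0 0 0 0 -1" --pt "0 -0.03 0 0 0 0.1 -1" --pt "0 0 0 0 0 0.14 -1" --pt "0 0 0 0 0 0.14 -1"

```text
time_s: 4.75
ee_pos: [0.4922, 0.084, 0.1442]
eef_rot: [-3.14, -0.003, 2.858]
force: [-0.3, 0.8, -3.3]
grip_width: 0.0401
grip_force: 45.0
```

>>> jog_arm --pt "0 0 0 0 0 0.14 -1" --pt "0 0 0 0 0 0.14 -1" --pt "0 0 0 0 0 0.14 -1" --pt "0 0 0 0 0 0.14 -1" --pt "0 0 0 0 0 0.14 -1"

```text
time_s: 5.25
ee_pos: [0.4921, 0.0849, 0.1441]
eef_rot: [-3.138, -0.002, 2.16]
force: [0.5, -0.1, -3.7]
grip_width: 0.0397
grip_force: 45.0
```

>>> jog_arm --pt "0 0 0 0 0 0.14 -1" --pt "0 0 0 0 0 0.14 -1" --pt "0 0 0 0 0 0.14 -1" --pt "0 0 0 0 0 0.14 -1" --pt "0 0 0 0 0 0 -1"

```text
time_s: 5.75
ee_pos: [0.4922, 0.0849, 0.1444]
eef_rot: [-3.138, 0.0, 1.603]
force: [0.2, -0.1, -3.4]
grip_width: 0.0399
grip_force: 45.0
```

```bash
python3 -c "
from h import *
st(); plan([.4975,.059,.15],1.387)"
```

```text
{'time_s': 5.75, 'ee_pos': [0.4922, 0.0849, 0.1444], 'eef_rot': [-3.1383, 0.0002, 1.6034], 'force': [0.2105, -0.0876, -3.3585], 'grip_width': 0.0399, 'grip_force': 44.993, 'qpos': [0.0975, 0.2515, 1.7322, -0.0, 1.1612, 0.0649]}
tool shift [-0.0261  0.0044 -0.0056] rot [-0.003  0.001  0.216]
```

>>> jog_arm --pt "-0.026 0.0045 0 0 0 0 -1" --pt "0 0 0 -0.002 0 0.108 -1" --pt "0 0 0 0 0 0.108 -1" --pt "0 0 0 0 0 0 -1" --pt "0 0 0 0 0 0 -1"

```text
time_s: 6.25
ee_pos: [0.4981, 0.0592, 0.1456]
eef_rot: [3.141, 0.0, 1.395]
force: [0.1, 0.0, -3.9]
grip_width: 0.0401
grip_force: 45.0
```

```bash
python3 -c "
from h import *
st(); plan([.4975,.059,.095],1.387)
im,m=snap('wrist','w3');snap('scene','s3'); snap('side','d3')
s=[cv2.imread('pics/'+n+'.png') for n in('s3','d3')]
a=cv2.resize(s[0][140:260,290:420],(520,480)); b=cv2.resize(s[1][130:220,230:330],(533,480))
cv2.imwrite('pics/w3c.png',cv2.resize(np.hstack([a,b]),None,fx=.75,fy=.75))"
```

```text
{'time_s': 6.25, 'ee_pos': [0.4981, 0.0592, 0.1456], 'eef_rot': [3.141, 0.0, 1.3955], 'force': [0.0853, 0.0331, -3.9133], 'grip_width': 0.0401, 'grip_force': 44.9921, 'qpos': [0.0454, 0.2525, 1.7279, -0.0001, 1.1607, 0.2207]}
tool shift [-0.0003 -0.0006  0.0506] rot [0.001 0.    0.008]
```

View pics/w3.png

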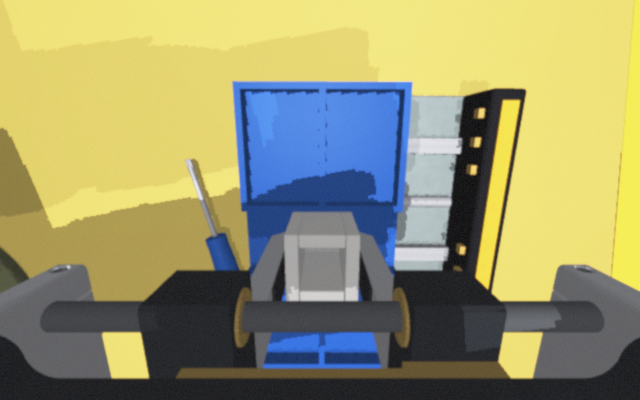

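The tray is held square, with the boss at (322,250), and parallel to the bar at the right (495,190). Descending now.

>>> jog_arm --pt "0 -0.0005 0.025 0 0 0.006 -1" --pt "0 0 0.025 0 0 0 -1" --pt "0 0 0 0 0 0 -1" --pt "0 0 0 0 0 0 -1"

```text
time_s: 6.8
ee_pos: [0.4983, 0.0593, 0.0969]
eef_rot: [3.14, -0.0, 1.385]
force: [0.2, -0.3, -2.6]
grip_width: 0.0396
grip_force: 45.0
```

>>> jog_arm --pt "0 0 0.005 0 0 0 -1" --pt "0 0 0.005 0 0 0 -1" --pt "0 0 0.004 0 0 0 -1" --pt "0 0 0 0 0 0 -1"

```text
time_s: 7.2
ee_pos: [0.4979, 0.0593, 0.082]
eef_rot: [3.14, -0.0, 1.384]
force: [-0.3, -0.4, -3.4]
grip_width: 0.0393
grip_force: 45.0
```

>>> jog_arm --pt "0 0 0.004 0 0 0 -1" --pt "0 0 0.004 0 0 0 -1" --pt "0 0 0 0 0 0 -1"

```text
time_s: 7.5
ee_pos: [0.4979, 0.0592, 0.0739]
eef_rot: [3.14, -0.0, 1.384]
force: [0.2, -0.6, -3.5]
grip_width: 0.0396
grip_force: 45.0
```

>>> jog_arm --pt "0 0 0.005 0 0 0 -1" --pt "0 0 0.005 0 0 0 -1" --pt "0 0 0.004 0 0 0 -1" --pt "0 0 0.002 0 0 0 -1" --pt "0 0 0 0 0 0 -1"

```text
time_s: 8.0
ee_pos: [0.498, 0.0593, 0.0581]
eef_rot: [3.14, -0.0, 1.384]
force: [-0.1, 0.1, -4.3]
grip_width: 0.04
grip_force: 45.0
```

>>> jog_arm --pt "0 0 0.002 0 0 0 -1" --pt "0 0 0.001 0 0 0 -1" --pt "0 0 0 0 0 0 1" --pt "0 0 0 0 0 0 1" --pt "0 0 0 0 0 0 1"

```text
time_s: 8.5
ee_pos: [0.4984, 0.0593, 0.0556]
eef_rot: [3.139, -0.0, 1.384]
force: [0.4, 0.6, -1.0]
grip_width: 0.0604
grip_force: 0.0
```

>>> jog_arm --pt "0 0 0 0 0 0 1" --pt "0 0 0 0 0 0 1" --pt "0 0 -0.03 0 0 0 1" --pt "0 0 -0.05 0 0 0 1" --pt "0 0 -0.05 0 0 0 1"

```text
time_s: 9.0
ee_pos: [0.4974, 0.0592, 0.1868]
eef_rot: [3.141, 0.0, 1.384]
force: [0.5, 0.0, -0.4]
grip_width: 0.0937
grip_force: 0.0
```

>>> jog_arm --pt "0.03 0 -0.04 0 0 0 1" --pt "0.03 0 -0.03 0 0 0 1" --pt "0 0 0 0 0 0 1" --pt "0 0 0 0 0 0 1"

```text
time_s: 9.4
ee_pos: [0.5089, 0.1185, 0.2552]
eef_rot: [3.139, -0.0, 1.385]
force: [0.4, -0.4, -0.8]
grip_width: 0.094
grip_force: 0.0
```

```bash
python3 -c "
from h import *
st(); im,m=snap('wrist','w4')
hsv=cv2.cvtColor(im,cv2.COLOR_RGB2HSV); H,S,V=[hsv[:,:,i].astype(int) for i in range(3)]
k=((H>100)&(H<130)&(S>110)).astype(np.uint8); k=cv2.morphologyEx(k,cv2.MORPH_CLOSE,np.ones((9,9))); print(rect(k,m,.057),rect(k,m,.062))"
```

```text
{'time_s': 9.4, 'ee_pos': [0.5089, 0.1185, 0.2552], 'eef_rot': [3.1394, -0.0003, 1.3849], 'force': [0.3911, -0.3509, -0.795], 'grip_width': 0.094, 'grip_force': 0.0, 'qpos': [0.1589, 0.2021, 1.5269, -0.0005, 1.4105, 0.3449]}
(array([0.50333124, 0.05448236], dtype=float32), np.float32(0.20944154), np.float32(0.11395385), np.float32(1.384045)) (array([0.50358415, 0.05627582], dtype=float32), np.float32(0.20666768), np.float32(0.11244462), np.float32(1.3840445))
```

View pics/w4.png

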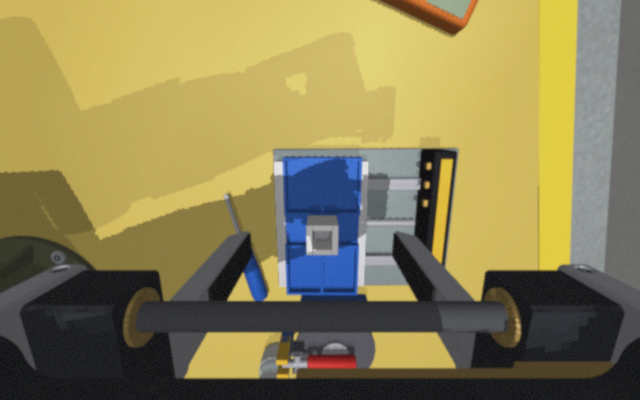

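The tray is flat on the sled, boss at (322,235), evenly between the sled edges. Going to the mat.

>>> jog_arm --pt "-0.046 0.006 -0.005 0 0 0 1" --pt "-0.046 0.006 -0.005 0 0 0 1" --pt "-0.046 0.006 -0.005 0 0 0 1" --pt "-0.046 0.006 -0.005 0 0 0 1" --pt "-0.046 0.006 -0.005 0 0 0 1"

```text
time_s: 9.95
ee_pos: [0.4944, -0.1158, 0.2793]
eef_rot: [-3.141, -0.001, 1.383]
force: [0.9, -0.4, 0.1]
grip_width: 0.0938
grip_force: 0.0
```

>>> jog_arm --pt "-0.046 0.006 -0.005 0 0 0 1" --pt "-0.046 0.006 -0.005 0 0 0 1" --pt "-0.046 0.006 -0.005 0 0 0 1" --pt "-0.046 0.005 -0.005 0 0 0 1" --pt "-0.046 0.005 0 0 0 0 1"

```text
time_s: 10.45
ee_pos: [0.479, -0.3471, 0.2996]
eef_rot: [3.141, -0.001, 1.383]
force: [-0.0, 0.7, 0.7]
grip_width: 0.0942
grip_force: 0.0
```

>>> jog_arm --pt "0 0 0 0 0 0 1" --pt "0 0 0 0 0 0 1"

```text
time_s: 10.65
ee_pos: [0.4793, -0.3455, 0.2987]
eef_rot: [-3.141, -0.002, 1.381]
force: [0.3, 1.0, -0.0]
grip_width: 0.0941
grip_force: 0.0
```

```bash
python3 -c "
from h import *
st(); im,m=snap('wrist','w5')"
```

```text
{'time_s': 10.65, 'ee_pos': [0.4793, -0.3455, 0.2987], 'eef_rot': [-3.141, -0.0018, 1.3813], 'force': [0.309, 0.9713, -0.038], 'grip_width': 0.0941, 'grip_force': 0.0, 'qpos': [-0.6871, 0.3453, 1.2483, 0.0013, 1.5494, -0.4976]}
```

View pics/w5.png

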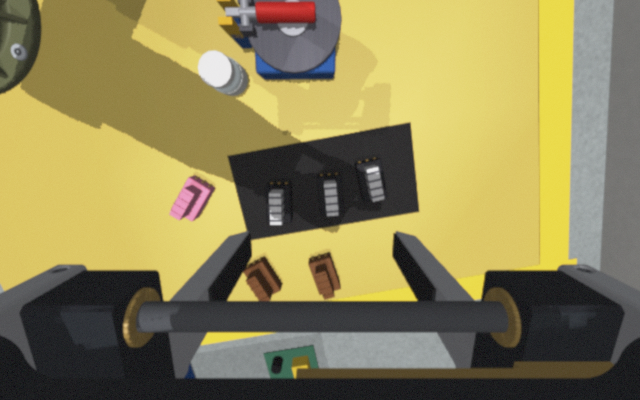

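Wrist view: three module ribs on the mat at (276,203), (330,195) and (372,183). The brown look-alikes are at (262,278) and (324,274), the pink one at (190,197), the flux jar at (222,72).

```bash
cat >> h.py <<'E'
def mods(f,box=(235,415,125,238),z=.058,amin=60,show=True):
    im,m=load(f); hsv=cv2.cvtColor(im,cv2.COLOR_RGB2HSV); k=((hsv[:,:,1]<70)&(hsv[:,:,2]>95)).astype(np.uint8)
    w=np.zeros_like(k); x0,x1,y0,y1=box; w[y0:y1,x0:x1]=1; k=cv2.morphologyEx(k*w,cv2.MORPH_CLOSE,np.ones((5,5)))
    n,l,s,c=cv2.connectedComponentsWithStats(k)
    for i in range(1,n):
        if s[i,4]>amin: print(s[i].tolist(),[np.round(v,4).tolist() for v in rect(l==i,m,z)])
E
python3 -c "
from h import *
mods('w5')
im,m=load('w5'); print([ray(m,p,.058)[0].round(4).tolist() for p in((276,203),(330,195),(372,183))])
cv2.imwrite('pics/w5c.png',cv2.resize(im[120:240,230:420],None,fx=4,fy=4,interpolation=cv2.INTER_CUBIC)[:,:,::-1])"
```

```text
[365, 166, 20, 36, 441] [[0.5566999912261963, -0.3610999882221222], 0.05270000174641609, 0.020400000736117363, 1.635200023651123]
[324, 182, 15, 34, 398] [[0.4884999990463257, -0.3720000088214874], 0.05180000141263008, 0.017999999225139618, 1.4632999897003174]
[269, 192, 14, 34, 432] [[0.4025000035762787, -0.37119999527931213], 0.051600001752376556, 0.019999999552965164, 1.3808000087738037]
[[0.4062, -0.3628, 0.058], [0.4881, -0.366, 0.058], [0.5523, -0.3599, 0.058]]
```

View pics/w5c.png

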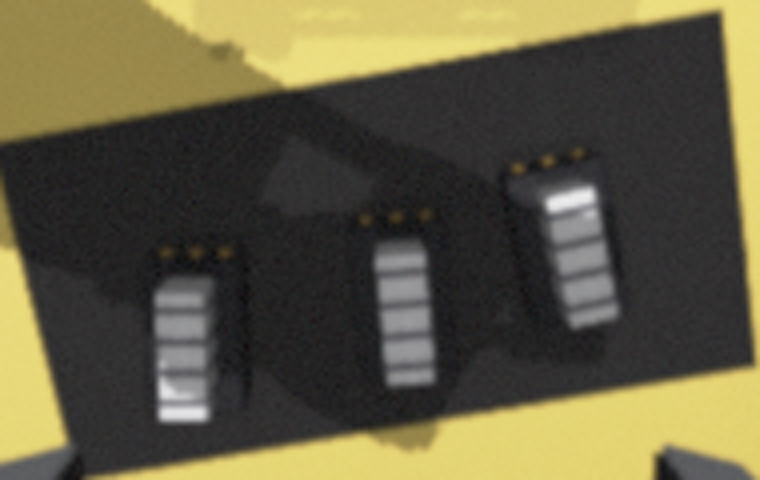

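>>> jog_arm --pt "0 0.04 0.04 0 0 0 0.05" --pt "0 0.039 0.045 0 0 0 0.05" --pt "0 0 0.045 0 0 -0.127 0.05" --pt "0 0 0.03 0 0 -0.127 0.05" --pt "0 0 0 0 0 0 0.05" --squeeze 25

```text
time_s: 11.2
ee_pos: [0.5463, -0.3548, 0.1478]
eef_rot: [-3.137, -0.005, 1.641]
force: [-0.5, 0.6, -0.0]
grip_width: 0.0572
grip_force: 0.0
```

>>> jog_arm --pt "0 0 0 0 0 0 0.05" --pt "0 0 0 0 0 0 0.05"

```text
time_s: 11.4
ee_pos: [0.5483, -0.3573, 0.1552]
eef_rot: [3.137, 0.002, 1.635]
force: [-0.8, 0.1, -0.1]
grip_width: 0.0494
grip_force: 0.0
```

```bash
python3 -c "
from h import *
st(); plan([.5567,-.361,.033],1.635); snap('wrist','w6'); mods('w6',(260,400,140,300))"
```

```text
{'time_s': 11.4, 'ee_pos': [0.5483, -0.3573, 0.1552], 'eef_rot': [3.1368, 0.0025, 1.6354], 'force': [-0.7502, 0.1162, -0.0525], 'grip_width': 0.0494, 'grip_force': 0.0, 'qpos': [-0.6339, 0.5709, 1.2545, 0.0012, 1.3109, -0.6988]}
tool shift [-0.0039  0.0075  0.1222] rot [0.005 0.002 0.   ]
[320, 184, 19, 53, 954] [[0.5566999912261963, -0.36070001125335693], 0.05380000174045563, 0.017999999225139618, 1.6331000328063965]
[260, 189, 21, 97, 1061] [[0.4986000061035156, -0.3952000141143799], 0.10459999740123749, 0.0203000009059906, 1.580399990081787]
[363, 232, 37, 68, 1187] [[0.6202999949455261, -0.4162999987602234], 0.0868000015616417, 0.023000000044703484, 1.98989999294281]
```

>>> jog_arm --pt "-0.004 0.0075 0.03 0.004 0 0 0.05" --pt "0 0 0.03 0 0 0 0.05" --pt "0 0 0.03 0 0 0 0.05" --pt "0 0 0.02 0 0 0 0.05" --pt "0 0 0.012 0 0 0 0.05"

```text
time_s: 11.95
ee_pos: [0.5552, -0.3608, 0.0302]
eef_rot: [-3.14, 0.0, 1.636]
force: [-0.5, 0.5, -0.3]
grip_width: 0.0492
grip_force: 0.0
```

>>> jog_arm --pt "0 0 0 0 0 0 0.05" --pt "0 0 0 0 0 0 0.05"

```text
time_s: 12.15
ee_pos: [0.5558, -0.3612, 0.0321]
eef_rot: [-3.141, 0.002, 1.637]
force: [-0.5, -1.3, 0.1]
grip_width: 0.0495
grip_force: 0.0
```

>>> jog_arm --pt "0 0 0 0 0 0 -1" --pt "0 0 0 0 0 0 -1" --pt "0 0 0 0 0 0 -1" --pt "0 0 0 0 0 0 -1" --pt "0 0 0 0 0 0 -1"

```text
time_s: 12.65
ee_pos: [0.5553, -0.3608, 0.0307]
eef_rot: [-3.14, 0.0, 1.638]
force: [-0.4, 0.3, 1.8]
grip_width: 0.018
grip_force: 25.0
```

>>> jog_arm --pt "0 0 0 0 0 0 -1" --pt "0 0 -0.03 0 0 0 -1" --pt "0 0 -0.04 0 0 0 -1" --pt "0 0 -0.05 0 0 0 -1" --pt "0 0 0 0 0 0 -1"

```text
time_s: 13.15
ee_pos: [0.5574, -0.3621, 0.1578]
eef_rot: [3.135, 0.007, 1.638]
force: [0.5, 0.0, -1.4]
grip_width: 0.0177
grip_force: 25.0
```

```bash
python3 -c "
from h import *
st(); plan([.5339,.1146,.15],1.384)"
```

```text
{'time_s': 13.15, 'ee_pos': [0.5574, -0.3621, 0.1578], 'eef_rot': [3.1355, 0.007, 1.6378], 'force': [0.4777, 0.0498, -1.3749], 'grip_width': 0.0177, 'grip_force': 24.9832, 'qpos': [-0.6306, 0.59, 1.2188, -0.0015, 1.3236, -0.6973]}
tool shift [0.4773 0.0084 0.0045] rot [0.007 0.006 0.254]
```

>>> jog_arm --pt "0.03 0 -0.003 0 0 0 -1" --pt "0.048 0.001 -0.002 0 0 0 -1" --pt "0.048 0.001 0 0 0 0 -1" --pt "0.048 0.001 0 0 0 0 -1" --pt "0.048 0.001 0 0 0 0 -1"

```text
time_s: 13.65
ee_pos: [0.5438, -0.137, 0.1546]
eef_rot: [-3.139, -0.0, 1.638]
force: [1.7, -0.3, -1.5]
grip_width: 0.0177
grip_force: 25.0
```

>>> jog_arm --pt "0.048 0.001 0 0 0 0 -1" --pt "0.048 0.001 0 0 0 0 -1" --pt "0.048 0.001 0 0 0 0 -1" --pt "0.048 0 0 0 0 0 -1" --pt "0.048 0 0 0 0 0 -1"

```text
time_s: 14.15
ee_pos: [0.5307, 0.1026, 0.1547]
eef_rot: [-3.139, 0.0, 1.638]
force: [0.7, 0.2, -1.6]
grip_width: 0.0177
grip_force: 25.0
```

>>> jog_arm --pt "0.015 0.001 0 0 0 0.127 -1" --pt "0 0 0 0 0 0.127 -1" --pt "0 0 0 0 0 0 -1" --pt "0 0 0 0 0 0 -1"

```text
time_s: 14.55
ee_pos: [0.5313, 0.1155, 0.1549]
eef_rot: [-3.139, 0.001, 1.387]
force: [-0.2, -0.1, -1.6]
grip_width: 0.0175
grip_force: 25.0
```

```bash
python3 -c "
from h import *
st(); plan([.5339,.1146,.074],1.384); snap('wrist','w7')"
```

```text
{'time_s': 14.55, 'ee_pos': [0.5313, 0.1155, 0.1549], 'eef_rot': [-3.139, 0.001, 1.3872], 'force': [-0.2059, -0.0644, -1.6064], 'grip_width': 0.0175, 'grip_force': 24.9833, 'qpos': [0.1468, 0.3341, 1.5981, -0.0001, 1.2122, 0.3303]}
tool shift [-0.0003  0.0029  0.0808] rot [-0.003  0.001  0.003]
```

View pics/w7.png

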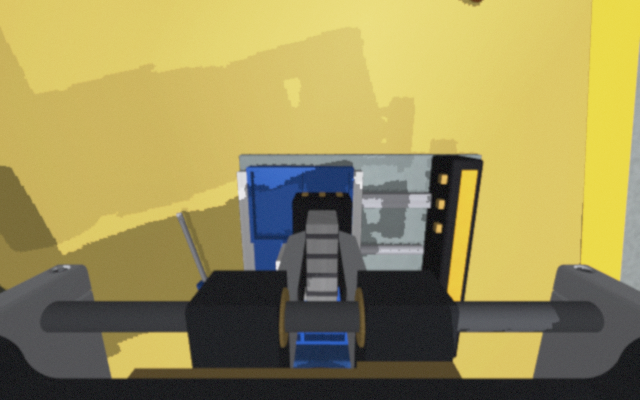

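The module is gripped upright by its rib at (322,260), over the upper-right (bar-side) pocket. Lowering it.

>>> jog_arm --pt "0 0.003 0.02 -0.003 0 0.003 -1" --pt "0 0 0.025 0 0 0 -1" --pt "0 0 0.015 0 0 0 -1" --pt "0 0 0 0 0 0 -1"

```text
time_s: 15.0
ee_pos: [0.5334, 0.1145, 0.0933]
eef_rot: [-3.139, 0.002, 1.382]
force: [0.3, 0.9, -0.5]
grip_width: 0.0177
grip_force: 25.0
```

>>> jog_arm --pt "0 0 0.006 0 0 0 -1" --pt "0 0 0.006 0 0 0 -1" --pt "0 0 0.006 0 0 0 -1" --pt "0 0 0 0 0 0 -1" --pt "0 0 0 0 0 0 -1"

```text
time_s: 15.5
ee_pos: [0.5345, 0.1152, 0.0774]
eef_rot: [3.14, 0.001, 1.381]
force: [-0.6, -0.2, -1.1]
grip_width: 0.0179
grip_force: 25.0
```

>>> jog_arm --pt "0 0 0.003 0 0 0 -1" --pt "0 0 0 0 0 0 -0.2" --pt "0 0 0 0 0 0 -0.2" --pt "0 0 0 0 0 0 -0.2" --pt "0 0 0 0 0 0 -0.2"

```text
time_s: 16.0
ee_pos: [0.5345, 0.1152, 0.0745]
eef_rot: [3.14, 0.001, 1.381]
force: [0.2, -0.5, 0.4]
grip_width: 0.0372
grip_force: 0.0
```

>>> jog_arm --pt "0 0 -0.03 0 0 0 -0.2" --pt "0 0 -0.04 0 0 0 -0.2" --pt "0 0 -0.05 0 0 0 0.05" --pt "-0.02 0 -0.05 0 0 0 0.05" --pt "-0.04 0 -0.03 0 0 0 0.05"

```text
time_s: 16.5
ee_pos: [0.5235, 0.0587, 0.2743]
eef_rot: [3.137, -0.0, 1.384]
force: [0.6, -1.2, -0.6]
grip_width: 0.0493
grip_force: 0.0
```

```bash
python3 -c "
from h import *
st(); plan([.4793,-.3455,.2987],1.384); snap('wrist','w8'); mods('w8',(280,400,120,290),z=.101)
im,m=load('w8');print(proj(m,[[.5339,.1146,.101],[.5113,-.0052,.101]]))"
```

```text
{'time_s': 16.5, 'ee_pos': [0.5235, 0.0587, 0.2743], 'eef_rot': [3.137, -0.0005, 1.3837], 'force': [0.6481, -1.2364, -0.569], 'grip_width': 0.0493, 'grip_force': 0.0, 'qpos': [0.0424, 0.2003, 1.4855, -0.0006, 1.4512, 0.2296]}
tool shift [-0.4053  0.0319 -0.0244] rot [ 0.005 -0.    -0.   ]
[284, 120, 116, 170, 8581] [[0.5719000101089478, 0.034299999475479126], 0.2150000035762787, 0.16009999811649323, 1.1398999691009521]
[285, 125, 45, 92, 2055] [[0.5121999979019165, 0.0860000029206276], 0.11779999732971191, 0.046300001442432404, 1.131600022315979]
[290, 279, 57, 11, 428] [[0.4957999885082245, -0.06639999896287918], 0.07660000026226044, 0.01510000042617321, 2.951200008392334]
[[320.52894875 145.23996635]
 [320.75397526 240.56161344]]
```

>>> jog_arm --pt "-0.045 0.0035 -0.003 0 0 0 0.05" --pt "-0.045 0.0035 -0.003 0 0 0 0.05" --pt "-0.045 0.0035 -0.003 0 0 0 0.05" --pt "-0.045 0.0035 -0.003 0 0 0 0.05" --pt "-0.045 0.0035 -0.003 0 0 0 0.05"

```text
time_s: 17.05
ee_pos: [0.4973, -0.1682, 0.2862]
eef_rot: [3.14, 0.001, 1.381]
force: [0.4, 0.1, -0.4]
grip_width: 0.0496
grip_force: 0.0
```

>>> jog_arm --pt "-0.045 0.0035 -0.003 0 0 0 0.05" --pt "-0.045 0.0035 -0.003 0 0 0 0.05" --pt "-0.045 0.0035 -0.003 0 0 0 0.05" --pt "-0.045 0.0035 0 0 0 0 0.05" --pt "0 0 0 0 0 0 0.05"

```text
time_s: 17.55
ee_pos: [0.4762, -0.35, 0.2941]
eef_rot: [-3.141, 0.001, 1.376]
force: [-0.5, 0.2, -0.1]
grip_width: 0.0493
grip_force: 0.0
```

```bash
python3 -c "
from h import *
st(); snap('wrist','w9'); mods('w9',(255,425,115,265)); plan([.4885,-.372,.032],1.463)"
```

```text
{'time_s': 17.55, 'ee_pos': [0.4762, -0.35, 0.2941], 'eef_rot': [-3.1415, 0.0007, 1.3764], 'force': [-0.461, 0.248, -0.1317], 'grip_width': 0.0493, 'grip_force': 0.0, 'qpos': [-0.6955, 0.346, 1.2576, -0.0007, 1.5378, -0.501]}
[325, 178, 15, 35, 420] [[0.4885999858379364, -0.3718000054359436], 0.051899999380111694, 0.018400000408291817, 1.4771000146865845]
[270, 188, 14, 35, 443] [[0.40299999713897705, -0.3700000047683716], 0.052299998700618744, 0.01979999989271164, 1.3756999969482422]
[255, 232, 26, 33, 496] [[0.3714999854564667, -0.43309998512268066], 0.06430000066757202, 0.025800000876188278, 0.9890000224113464]
[362, 232, 34, 33, 542] [[0.5414999723434448, -0.46869999170303345], 0.0714000016450882, 0.0272000003606081, 1.857300043106079]
tool shift [-0.0215  0.0161  0.2623] rot [ 0.     0.    -0.085]
```

>>> jog_arm --pt "-0.0215 0.016 0.03 0 0 0 0.05" --pt "0 0 0.04 0 0 -0.09 0.05" --pt "0 0 0.04 0 0 0 0.05" --pt "0 0 0.03 0 0 0 0.05" --pt "0 0 0 0 0 0 0.05"

```text
time_s: 18.1
ee_pos: [0.4884, -0.3679, 0.1513]
eef_rot: [-3.137, -0.003, 1.472]
force: [-0.2, 0.3, -0.7]
grip_width: 0.0494
grip_force: 0.0
```

>>> jog_arm --pt "0 0 0 0 0 0 0.05"

```text
time_s: 18.2
ee_pos: [0.49, -0.3695, 0.1564]
eef_rot: [3.14, 0.001, 1.472]
force: [-0.2, 0.7, 0.4]
grip_width: 0.0494
grip_force: 0.0
```

```bash
python3 -c "
from h import *
st(); snap('wrist','w10'); mods('w10',(285,360,140,290)); plan([.4886,-.372,.032],1.468)"
```

```text
{'time_s': 18.2, 'ee_pos': [0.49, -0.3695, 0.1564], 'eef_rot': [3.1399, 0.0011, 1.4716], 'force': [-0.1704, 0.6764, 0.3766], 'grip_width': 0.0494, 'grip_force': 0.0, 'qpos': [-0.7059, 0.4808, 1.3874, 0.0, 1.2713, -0.6067]}
[310, 182, 20, 53, 985] [[0.48829999566078186, -0.37139999866485596], 0.05389999970793724, 0.01860000006854534, 1.4773000478744507]
tool shift [-0.0019 -0.0019  0.1254] rot [0.003 0.002 0.003]
```

>>> jog_arm --pt "-0.002 -0.002 0.03 0 0 0 0.05" --pt "0 0 0.03 0 0 0 0.05" --pt "0 0 0.03 0 0 0 0.05" --pt "0 0 0.02 0 0 0 0.05" --pt "0 0 0.013 0 0 0 0.05"

```text
time_s: 18.75
ee_pos: [0.4879, -0.3722, 0.0327]
eef_rot: [3.139, 0.002, 1.471]
force: [-0.1, 0.6, 0.9]
grip_width: 0.0497
grip_force: 0.0
```

>>> jog_arm --pt "0 0 0 0 0 0 0.05" --pt "0 0 0 0 0 0 0.05"

```text
time_s: 18.95
ee_pos: [0.4881, -0.3725, 0.0339]
eef_rot: [3.139, 0.002, 1.471]
force: [0.5, 0.3, 0.5]
grip_width: 0.0495
grip_force: 0.0
```

>>> jog_arm --pt "0 0 0 0 0 0 -1" --pt "0 0 0 0 0 0 -1" --pt "0 0 0 0 0 0 -1" --pt "0 0 0 0 0 0 -1" --pt "0 0 0 0 0 0 -1"

```text
time_s: 19.45
ee_pos: [0.4874, -0.372, 0.0324]
eef_rot: [3.14, 0.001, 1.471]
force: [-0.2, 0.2, 2.2]
grip_width: 0.0182
grip_force: 25.0
```

>>> jog_arm --pt "0 0 0 0 0 0 -1" --pt "0 0 -0.03 0 0 0 -1" --pt "0 0 -0.04 0 0 0 -1" --pt "0 0 -0.05 0 0 0 -1" --pt "0 0 0 0 0 0 -1"

```text
time_s: 19.95
ee_pos: [0.4891, -0.3734, 0.159]
eef_rot: [3.132, 0.007, 1.471]
force: [-0.2, -0.1, -1.5]
grip_width: 0.0177
grip_force: 25.0
```

```bash
python3 -c "
from h import *
st(); plan([.4847,.1238,.158],1.384)"
```

```text
{'time_s': 19.95, 'ee_pos': [0.4891, -0.3734, 0.159], 'eef_rot': [3.1322, 0.0066, 1.4708], 'force': [-0.2053, -0.1467, -1.4561], 'grip_width': 0.0177, 'grip_force': 24.9995, 'qpos': [-0.7116, 0.4766, 1.3875, -0.0, 1.2661, -0.6117]}
tool shift [ 0.4943 -0.054  -0.0028] rot [0.01  0.006 0.087]
```

>>> jog_arm --pt "0.03 -0.004 -0.003 0 0 0 -1" --pt "0.048 -0.005 -0.002 0 0 0 -1" --pt "0.048 -0.005 0 0 0 0 -1" --pt "0.048 -0.005 0 0 0 0 -1" --pt "0.048 -0.006 0 0 0 0 -1"

```text
time_s: 20.45
ee_pos: [0.4839, -0.1466, 0.1562]
eef_rot: [3.141, 0.001, 1.47]
force: [0.2, -0.9, -1.8]
grip_width: 0.0181
grip_force: 25.0
```

>>> jog_arm --pt "0.048 -0.006 0 0 0 0 -1" --pt "0.048 -0.006 0 0 0 0 -1" --pt "0.048 -0.006 0 0 0 0 -1" --pt "0.048 -0.006 0 0 0 0 -1" --pt "0.048 -0.005 0 0 0 0 -1"

```text
time_s: 20.95
ee_pos: [0.4789, 0.0951, 0.1562]
eef_rot: [3.141, 0.001, 1.471]
force: [1.7, -0.5, -1.7]
grip_width: 0.0176
grip_force: 25.0
```

>>> jog_arm --pt "0.03 0 0 0 0 0.087 -1" --pt "0 0 0 0 0 0 -1" --pt "0 0 0 0 0 0 -1"

```text
time_s: 21.25
ee_pos: [0.4822, 0.1232, 0.156]
eef_rot: [3.141, 0.001, 1.386]
force: [-0.8, -0.5, -2.1]
grip_width: 0.0177
grip_force: 25.0
```

```bash
python3 -c "
from h import *
st(); plan([.4847,.1238,.0755],1.384)"
```

```text
{'time_s': 21.25, 'ee_pos': [0.4822, 0.1232, 0.156], 'eef_rot': [3.1415, 0.0013, 1.3861], 'force': [-0.8471, -0.4543, -2.1387], 'grip_width': 0.0177, 'grip_force': 24.9996, 'qpos': [0.1772, 0.2327, 1.7265, -0.0013, 1.1827, 0.3625]}
tool shift [0.0011 0.0023 0.0805] rot [0.    0.001 0.002]
```

>>> jog_arm --pt "0.001 0.002 0.02 0 0 0.002 -1" --pt "0 0 0.025 0 0 0 -1" --pt "0 0 0.015 0 0 0 -1" --pt "0 0 0 0 0 0 -1"

```text
time_s: 21.65
ee_pos: [0.4837, 0.1222, 0.0947]
eef_rot: [-3.139, 0.002, 1.381]
force: [-0.2, -0.4, -1.0]
grip_width: 0.0176
grip_force: 25.0
```

>>> jog_arm --pt "0 0 0.006 0 0 0 -1" --pt "0 0 0.006 0 0 0 -1" --pt "0 0 0.005 0 0 0 -1" --pt "0 0 0 0 0 0 -1" --pt "0 0 0 0 0 0 -1"

```text
time_s: 22.15
ee_pos: [0.4849, 0.1236, 0.0799]
eef_rot: [3.14, 0.001, 1.382]
force: [0.1, -0.4, -1.7]
grip_width: 0.0177
grip_force: 25.0
```

>>> jog_arm --pt "0 0 0.004 0 0 0 -1" --pt "0 0 0 0 0 0 -0.2" --pt "0 0 0 0 0 0 -0.2" --pt "0 0 0 0 0 0 -0.2" --pt "0 0 0 0 0 0 -0.2"

```text
time_s: 22.65
ee_pos: [0.4849, 0.1236, 0.0759]
eef_rot: [3.14, 0.001, 1.382]
force: [0.2, 0.1, 0.5]
grip_width: 0.0376
grip_force: 0.0
```

>>> jog_arm --pt "0 0 -0.03 0 0 0 -0.2" --pt "0 0 -0.04 0 0 0 -0.2" --pt "0 0 -0.05 0 0 0 0.05" --pt "-0.02 0 -0.05 0 0 0 0.05" --pt "-0.045 0 -0.04 0 0 0 0.05"

```text
time_s: 23.15
ee_pos: [0.4743, 0.0694, 0.2785]
eef_rot: [3.138, -0.0, 1.384]
force: [0.3, -0.6, 0.1]
grip_width: 0.0491
grip_force: 0.0
```

>>> jog_arm --pt "-0.045 0 0 0 0 0 0.05" --pt "-0.045 0 0 0 0 0 0.05" --pt "-0.045 0 0 0 0 0 0.05" --pt "-0.045 0 0 0 0 0 0.05" --pt "-0.045 0 0 0 0 0 0.05"

```text
time_s: 23.65
ee_pos: [0.4311, -0.1538, 0.2759]
eef_rot: [3.14, 0.001, 1.382]
force: [0.6, -1.5, 0.4]
grip_width: 0.0491
grip_force: 0.0
```

>>> jog_arm --pt "-0.045 0 0 0 0 0 0.05" --pt "-0.045 0.01 0 0 0 0 0.05" --pt "-0.045 0.01 0 0 0 0 0.05" --pt "-0.03 0 0 0 0 0 0.05" --pt "0 0 0 0 0 0 0.05"

```text
time_s: 24.15
ee_pos: [0.4195, -0.3208, 0.275]
eef_rot: [3.142, 0.001, 1.378]
force: [-0.3, 0.5, 0.7]
grip_width: 0.0493
grip_force: 0.0
```

```bash
python3 -c "
from h import *
st(); snap('wrist','w11'); mods('w11',(255,425,115,265)); plan([.403,-.3705,.15],1.38)"
```

```text
{'time_s': 24.15, 'ee_pos': [0.4195, -0.3208, 0.275], 'eef_rot': [3.1415, 0.0005, 1.3784], 'force': [-0.313, 0.4968, 0.7417], 'grip_width': 0.0493, 'grip_force': 0.0, 'qpos': [-0.7219, 0.2058, 1.4774, -0.0004, 1.4581, -0.5295]}
[311, 202, 13, 36, 449] [[0.4034999907016754, -0.36899998784065247], 0.05270000174641609, 0.01759999990463257, 1.3777999877929688]
[255, 231, 26, 34, 508] [[0.32109999656677246, -0.39649999141693115], 0.06279999762773514, 0.025200000032782555, 0.9926000237464905]
[363, 232, 33, 33, 545] [[0.4828000068664551, -0.43059998750686646], 0.06809999793767929, 0.02590000070631504, 1.8594000339508057]
tool shift [-0.0536 -0.0069  0.1252] rot [ 0.     0.    -0.001]
```

>>> jog_arm --pt "-0.027 -0.0035 0.02 0 0 0 0.05" --pt "-0.0265 -0.0035 0.04 0 0 0 0.05" --pt "0 0 0.035 0 0 0 0.05" --pt "0 0 0.03 0 0 0 0.05" --pt "0 0 0 0 0 0 0.05"

```text
time_s: 24.7
ee_pos: [0.4028, -0.3672, 0.1475]
eef_rot: [-3.138, -0.003, 1.383]
force: [-0.4, -0.4, -0.8]
grip_width: 0.0493
grip_force: 0.0
```

>>> jog_arm --pt "0 0 0 0 0 0 0.05"

```text
time_s: 24.8
ee_pos: [0.4043, -0.3688, 0.1519]
eef_rot: [3.14, 0.001, 1.383]
force: [0.5, 0.2, -0.2]
grip_width: 0.0491
grip_force: 0.0
```

```bash
python3 -c "
from h import *
st(); snap('wrist','w12'); mods('w12',(285,360,140,290)); plan([.4033,-.3695,.032],1.378)"
```

```text
{'time_s': 24.8, 'ee_pos': [0.4043, -0.3688, 0.1519], 'eef_rot': [3.1399, 0.001, 1.3827], 'force': [0.4784, 0.1874, -0.1583], 'grip_width': 0.0491, 'grip_force': 0.0, 'qpos': [-0.8066, 0.3419, 1.5947, 0.0002, 1.203, -0.6185]}
[311, 182, 19, 54, 999] [[0.40290001034736633, -0.36980000138282776], 0.05400000140070915, 0.01810000091791153, 1.381500005722046]
tool shift [-0.0002 -0.0015  0.1207] rot [0.003 0.002 0.005]
```

>>> jog_arm --pt "-0.001 -0.0015 0.03 0 0 0 0.05" --pt "0 0 0.03 0 0 0 0.05" --pt "0 0 0.03 0 0 0 0.05" --pt "0 0 0.02 0 0 0 0.05" --pt "0 0 0.009 0 0 0 0.05"

```text
time_s: 25.35
ee_pos: [0.4026, -0.3701, 0.0319]
eef_rot: [3.14, 0.001, 1.382]
force: [-0.1, 0.9, 0.8]
grip_width: 0.0491
grip_force: 0.0
```

>>> jog_arm --pt "0 0 0 0 0 0 0.05" --pt "0 0 0 0 0 0 0.05"

```text
time_s: 25.55
ee_pos: [0.4029, -0.3707, 0.0334]
eef_rot: [3.139, 0.002, 1.382]
force: [-0.5, 1.0, 0.4]
grip_width: 0.0492
grip_force: 0.0
```

>>> jog_arm --pt "0 0 0 0 0 0 -1" --pt "0 0 0 0 0 0 -1" --pt "0 0 0 0 0 0 -1" --pt "0 0 0 0 0 0 -1" --pt "0 0 0 0 0 0 -1"

```text
time_s: 26.05
ee_pos: [0.4022, -0.3702, 0.0319]
eef_rot: [3.14, 0.001, 1.382]
force: [-0.1, -0.5, 2.5]
grip_width: 0.0178
grip_force: 25.0
```

>>> jog_arm --pt "0 0 0 0 0 0 -1" --pt "0 0 -0.03 0 0 0 -1" --pt "0 0 -0.045 0 0 0 -1" --pt "0 0 -0.05 0 0 0 -1" --pt "0 0 0 0 0 0 -1"

```text
time_s: 26.55
ee_pos: [0.4037, -0.3718, 0.1631]
eef_rot: [3.132, 0.006, 1.382]
force: [0.1, 0.0, -2.0]
grip_width: 0.0178
grip_force: 25.0
```

```bash
python3 -c "
from h import *
st(); plan([.5113,-.0052,.16],1.384)"
```

```text
{'time_s': 26.55, 'ee_pos': [0.4037, -0.3718, 0.1631], 'eef_rot': [3.1324, 0.0064, 1.3818], 'force': [0.0905, 0.0067, -2.0297], 'grip_width': 0.0178, 'grip_force': 24.997, 'qpos': [-0.811, 0.3286, 1.5852, 0.0001, 1.2166, -0.622]}
tool shift [0.3803 0.0368 0.0009] rot [ 0.009  0.006 -0.002]
```

>>> jog_arm --pt "0.03 0.004 0 0 0 0 -1" --pt "0.048 0.005 0 0 0 0 -1" --pt "0.048 0.005 0 0 0 0 -1" --pt "0.048 0.005 0 0 0 0 -1" --pt "0.048 0.005 0 0 0 0 -1"

```text
time_s: 27.05
ee_pos: [0.4672, -0.1545, 0.1559]
eef_rot: [3.141, 0.0, 1.382]
force: [1.1, 0.5, -1.5]
grip_width: 0.0178
grip_force: 25.0
```

>>> jog_arm --pt "0.048 0.005 0 0 0 0 -1" --pt "0.048 0.005 0 0 0 0 -1" --pt "0.048 0.002 0 0 0 0 -1" --pt "0.014 0 0 0 0 0 -1" --pt "0 0 0 0 0 0 -1"

```text
time_s: 27.55
ee_pos: [0.5086, -0.002, 0.1557]
eef_rot: [-3.142, 0.001, 1.385]
force: [-0.6, -0.6, -1.0]
grip_width: 0.0178
grip_force: 25.0
```

```bash
python3 -c "
from h import *
st(); plan([.5113,-.0052,.075],1.384)"
```

```text
{'time_s': 27.55, 'ee_pos': [0.5086, -0.002, 0.1557], 'eef_rot': [-3.1416, 0.0008, 1.3847], 'force': [-0.5931, -0.6362, -0.9821], 'grip_width': 0.0178, 'grip_force': 24.9973, 'qpos': [-0.0755, 0.2564, 1.6974, -0.0008, 1.1879, 0.1109]}
tool shift [-0.0026  0.0032  0.0807] rot [-0.     0.001  0.001]
```

>>> jog_arm --pt "-0.0025 0.003 0.02 0 0 0 -1" --pt "0 0 0.025 0 0 0 -1" --pt "0 0 0.015 0 0 0 -1" --pt "0 0 0 0 0 0 -1"

```text
time_s: 27.95
ee_pos: [0.5099, -0.008, 0.0943]
eef_rot: [-3.139, 0.001, 1.38]
force: [0.1, 0.5, -1.1]
grip_width: 0.0177
grip_force: 25.0
```

>>> jog_arm --pt "0 0 0.006 0 0 0 -1" --pt "0 0 0.006 0 0 0 -1" --pt "0 0 0.005 0 0 0 -1" --pt "0 0 0 0 0 0 -1" --pt "0 0 0 0 0 0 -1"

```text
time_s: 28.45
ee_pos: [0.5121, -0.0065, 0.0805]
eef_rot: [3.138, -0.0, 1.382]
force: [0.7, 4.6, 5.0]
grip_width: 0.0178
grip_force: 25.0
```

>>> jog_arm --pt "0.0015 0 -0.002 0 0 0 -1" --pt "0.001 0 0 0 0 0 -1" --pt "0 0 0.003 0 0 0 -1" --pt "0 0 0 0 0 0 -1"

```text
time_s: 28.85
ee_pos: [0.5115, -0.0042, 0.0779]
eef_rot: [3.141, 0.001, 1.382]
force: [0.4, 0.2, -1.2]
grip_width: 0.018
grip_force: 25.0
```

>>> jog_arm --pt "0 0 0.002 0 0 0 -1" --pt "0 0 0 0 0 0 -1" --pt "0 0 0 0 0 0 -1"

```text
time_s: 29.15
ee_pos: [0.5118, -0.0042, 0.0764]
eef_rot: [3.141, 0.001, 1.382]
force: [-0.2, -0.3, 0.4]
grip_width: 0.018
grip_force: 25.0
```

>>> jog_arm --pt "0 0 0.001 0 0 0 -1" --pt "0 0 0 0 0 0 -0.2" --pt "0 0 0 0 0 0 -0.2" --pt "0 0 0 0 0 0 -0.2" --pt "0 0 0 0 0 0 -0.2"

```text
time_s: 29.65
ee_pos: [0.5118, -0.0041, 0.0754]
eef_rot: [3.141, 0.001, 1.382]
force: [-0.4, 0.2, 0.7]
grip_width: 0.0372
grip_force: 0.0
```

>>> jog_arm --pt "0 0 -0.03 0 0 0 -0.2" --pt "0 0 -0.04 0 0 0 -0.2" --pt "0 0 -0.05 0 0 0 0" --pt "0.0 -0.03 -0.05 0 0 0 0" --pt "-0.03 -0.03 -0.04 0 0 0 0"

```text
time_s: 30.15
ee_pos: [0.4559, -0.0185, 0.2749]
eef_rot: [3.139, 0.0, 1.384]
force: [-0.0, 0.2, 1.4]
grip_width: 0.047
grip_force: 0.0
```

>>> jog_arm --pt "0 0 0 0 0 0 0" --pt "0 0 0 0 0 0 0"

```text
time_s: 30.35
ee_pos: [0.4563, -0.0197, 0.273]
eef_rot: [3.139, 0.001, 1.381]
force: [-0.3, 0.2, 0.3]
grip_width: 0.0469
grip_force: 0.0
```

```bash
python3 -c "
from h import *
st(); im,m=snap('wrist','w13'); print(proj(m,[[.5339,.1146,.101],[.4847,.1238,.101],[.5113,-.0052,.101],[.498,.0593,.095]]))
cv2.imwrite('pics/w13c.png',cv2.resize(im[:,150:560],None,fx=1.5,fy=1.5)[:,:,::-1])"
```

```text
{'time_s': 30.35, 'ee_pos': [0.4563, -0.0197, 0.273], 'eef_rot': [3.1389, 0.0005, 1.381], 'force': [-0.3403, 0.2007, 0.316], 'grip_width': 0.0469, 'grip_force': 0.0, 'qpos': [-0.1231, 0.0395, 1.6679, -0.0007, 1.4316, 0.0668]}
[[366.43723165  63.1261383 ]
 [321.62795397  63.37796931]
 [362.93910443 172.01953468]
 [342.84843206 120.36588293]]
```

View pics/w13c.png

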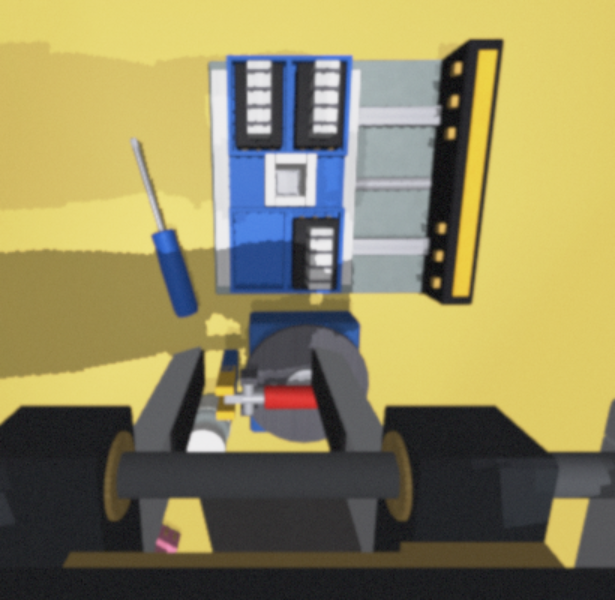

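All three modules sit upright in their pockets at crop positions (259,100), (320,100) and (318,255), the boss on the stud at (290,180). The wheel is at (306,383) with the red grip at (290,398). Next a look at the wheel.

>>> jog_arm --pt "-0.045 0 0 0 0 0 0" --pt "-0.045 0 0 0 0 0 0" --pt "-0.045 0 0 0 0 0 0" --pt "-0.01 0 0 0 0 0 0" --pt "0 0 0 0 0 0 0"

```text
time_s: 30.9
ee_pos: [0.4289, -0.1627, 0.2712]
eef_rot: [-3.14, -0.0, 1.38]
force: [0.3, 0.5, -1.3]
grip_width: 0.0471
grip_force: 0.0
```

>>> jog_arm --pt "0 0 0 0 0 0 0"

```text
time_s: 31.0
ee_pos: [0.4293, -0.1611, 0.2718]
eef_rot: [-3.141, -0.0, 1.382]
force: [0.2, 0.1, 0.4]
grip_width: 0.0474
grip_force: 0.0
```

```bash
python3 -c "
from h import *
st(); im,m=snap('wrist','w14')
hsv=cv2.cvtColor(im,cv2.COLOR_RGB2HSV); H,S,V=[hsv[:,:,i].astype(int) for i in range(3)]
red=(((H<8)|(H>172))&(S>150)&(V>80)); w=np.zeros_like(red); w[60:260,200:480]=1; print('red',rect(red&w,m,.095),rect(red&w,m,.088))
disc=((S<60)&(V<130)&(V>40)&(w>0)).astype(np.uint8); disc=cv2.morphologyEx(disc,cv2.MORPH_OPEN,np.ones((3,3)))
n,l,s,c=cv2.connectedComponentsWithStats(disc); i=1+np.argmax(s[1:,4]); print(s[i]); ys,xs=np.nonzero(l==i)
P=ray(m,np.c_[xs,ys],.066)[:,:2]; print('disc',cv2.minEnclosingCircle((P*1000).astype(np.float32)))
cv2.imwrite('pics/w14c.png',cv2.resize(im[50:270,200:480],None,fx=2.7,fy=2.7,interpolation=cv2.INTER_CUBIC)[:,:,::-1])"
```

```text
{'time_s': 31.0, 'ee_pos': [0.4293, -0.1611, 0.2718], 'eef_rot': [-3.1411, -0.0, 1.3821], 'force': [0.2485, 0.1053, 0.4335], 'grip_width': 0.0474, 'grip_force': 0.0, 'qpos': [-0.4388, 0.0465, 1.6633, -0.0001, 1.4323, -0.2501]}
red (array([ 0.47728717, -0.1294738 ], dtype=float32), np.float32(0.068802275), np.float32(0.019438699), np.float32(2.9523234)) (array([ 0.47795007, -0.13025413], dtype=float32), np.float32(0.070154846), np.float32(0.01982085), np.float32(2.9523232))
[ 306  110   97   93 5288]
disc ((478.4751892089844, -130.43405151367188), 64.59966278076172)
```

View pics/w14c.png

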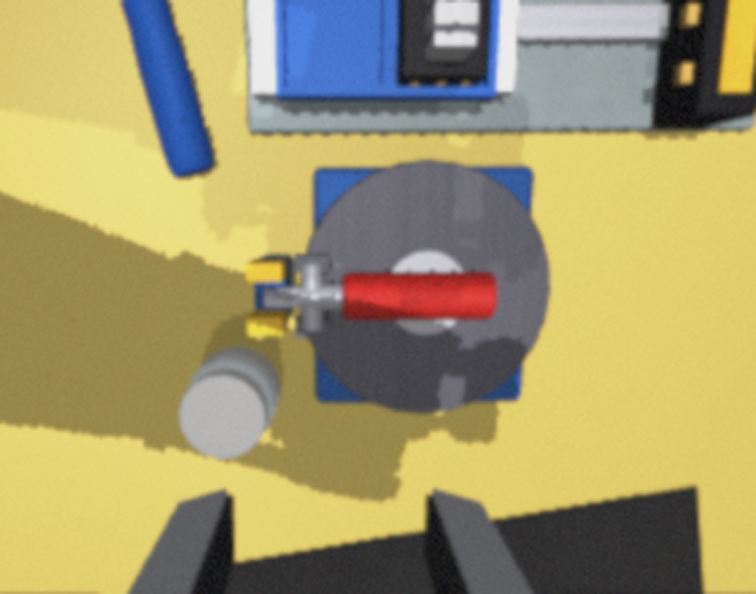

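The close crop shows the red grip along the sled's x, disc centre at crop (428,286), the keeper prongs at (267,270) and (267,325), the flux jar at (225,415). I'll grip it tool-down across its axis, and translate along the arc without tilting so the sleeve pivots in the pads.

>>> jog_arm --pt "0.02 0.03 0.03 0 0 0 0" --pt "0.02 0.03 0.03 0 0 0 0" --pt "0 0 0 0 0 0.143 0" --pt "0 0 0 0 0 0.143 0" --pt "0 0 0 0 0 0.143 0"

```text
time_s: 31.55
ee_pos: [0.496, -0.1322, 0.2121]
eef_rot: [3.141, 0.0, 0.949]
force: [-0.3, -0.1, 0.0]
grip_width: 0.047
grip_force: 0.0
```

>>> jog_arm --pt "0 0 0 0 0 0.143 0" --pt "0 0 0 0 0 0.143 0" --pt "0 0 0 0 0 0.143 0" --pt "0 0 0 0 0 0.143 0" --pt "0 0 0 0 0 0.143 0"

```text
time_s: 32.05
ee_pos: [0.4959, -0.1324, 0.2126]
eef_rot: [3.141, -0.001, 0.234]
force: [0.2, 0.2, 0.3]
grip_width: 0.0469
grip_force: 0.0
```

>>> jog_arm --pt "0 0 0 0 0 0.143 0" --pt "0 0 0 0 0 0.143 0" --pt "0 0 0 0 0 0.143 0" --pt "0 0 0 0 0 0 0" --pt "0 0 0 0 0 0 0"

```text
time_s: 32.55
ee_pos: [0.4957, -0.133, 0.2126]
eef_rot: [3.141, -0.001, -0.185]
force: [0.8, -0.4, 1.2]
grip_width: 0.047
grip_force: 0.0
```

```bash
python3 -c "
from h import *
st(); _,m=load('w14'); print('disc',ray(m,(358.5,155.9),.066))
im,m=snap('wrist','w15')
hsv=cv2.cvtColor(im,cv2.COLOR_RGB2HSV); H,S,V=[hsv[:,:,i].astype(int) for i in range(3)]
red=(((H<8)|(H>172))&(S>150)&(V>60)); print('red',rect(red,m,.095),rect(red,m,.088)); plan([.4955,-.1334,.070],-.189)
cv2.imwrite('pics/w15c.png',im[:,:,::-1])"
```

```text
{'time_s': 32.55, 'ee_pos': [0.4957, -0.133, 0.2126], 'eef_rot': [3.141, -0.0009, -0.1855], 'force': [0.8242, -0.3685, 1.1594], 'grip_width': 0.047, 'grip_force': 0.0, 'qpos': [-0.3334, 0.2115, 1.6148, -0.0004, 1.3143, 1.423]}
disc [[ 0.48518891 -0.12948519  0.066     ]]
red (array([ 0.47863412, -0.13000724], dtype=float32), np.float32(0.07089674), np.float32(0.019873422), np.float32(2.9634774)) (array([ 0.47654182, -0.12962523], dtype=float32), np.float32(0.072568014), np.float32(0.020341901), np.float32(2.9634786))
tool shift [-0.0003  0.      0.1427] rot [ 0.001 -0.001  0.003]
```

View pics/w15c.png

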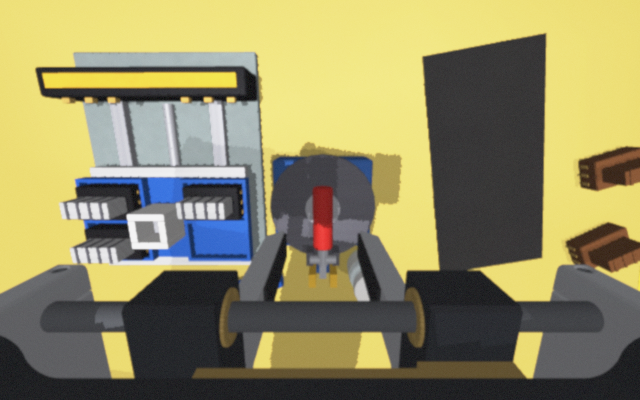

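The red grip at (322,218) lies square between the fingers. Descending to grip it.

>>> jog_arm --pt "0 0 0.04 0 0 0.003 0" --pt "0 0 0.04 0 0 0 0" --pt "0 0 0.035 0 0 0 0" --pt "0 0 0.02 0 0 0 0" --pt "0 0 0.005 0 0 0 0"

```text
time_s: 33.1
ee_pos: [0.4946, -0.1335, 0.0706]
eef_rot: [3.141, 0.003, -0.191]
force: [-0.6, -1.6, 0.0]
grip_width: 0.0469
grip_force: 0.0
```

>>> jog_arm --pt "0 0 0 0 0 0 0" --pt "0 0 0 0 0 0 -1" --pt "0 0 0 0 0 0 -1" --pt "0 0 0 0 0 0 -1" --pt "0 0 0 0 0 0 -1" --squeeze 35

```text
time_s: 33.6
ee_pos: [0.496, -0.1342, 0.0733]
eef_rot: [3.141, -0.002, -0.194]
force: [1.4, 0.8, 0.5]
grip_width: 0.021
grip_force: 35.0
```

>>> jog_arm --pt "0 0 0 0 0 0 -1" --pt "0 0 0 0 0 0 -1"

```text
time_s: 33.8
ee_pos: [0.496, -0.1342, 0.0731]
eef_rot: [3.141, -0.002, -0.194]
force: [1.6, 0.6, 2.4]
grip_width: 0.0206
grip_force: 35.0
```

>>> jog_arm --pt "-0.0013 0 -0.0133 0 0 0 -1" --pt "-0.004 0 -0.0128 0 0 0 -1" --pt "-0.0065 0 -0.0118 0 0 0 -1" --pt "0 0 0 0 0 0 -1"

```text
time_s: 34.2
ee_pos: [0.4831, -0.1317, 0.112]
eef_rot: [3.141, -0.001, -0.194]
force: [-2.3, 0.7, -5.5]
grip_width: 0.0211
grip_force: 35.0
```

>>> jog_arm --pt "-0.0087 0 -0.0103 0 0 0 -1" --pt "-0.0106 0 -0.0084 0 0 0 -1" --pt "-0.012 0 -0.0061 0 0 0 -1" --pt "0 0 0 0 0 0 -1"

```text
time_s: 34.6
ee_pos: [0.4529, -0.1259, 0.1369]
eef_rot: [3.14, -0.003, -0.194]
force: [-1.1, 1.0, 3.7]
grip_width: 0.0209
grip_force: 35.0
```

>>> jog_arm --pt "-0.013 0 -0.0036 0 0 0 -1" --pt "-0.0115 0 -0.001 0 0 0 -1" --pt "0 0 0 0 0 0 -1" --pt "0 0 0 0 0 0 -1"

```text
time_s: 35.0
ee_pos: [0.4289, -0.121, 0.1402]
eef_rot: [3.141, -0.0, -0.194]
force: [-4.4, 0.9, 3.4]
grip_width: 0.0013
grip_force: 2.6
```

```bash
python3 -c "
from h import *
st(); snap('side','d16'); im,m=snap('scene','s16')
d=load('d16')[0]
cv2.imwrite('pics/c16.png',np.hstack([cv2.resize(d[150:250,290:390],(400,400),interpolation=cv2.INTER_CUBIC),cv2.resize(im[150:250,250:350],(400,400),interpolation=cv2.INTER_CUBIC)])[:,:,::-1])"
```

```text
{'time_s': 35.0, 'ee_pos': [0.4289, -0.121, 0.1402], 'eef_rot': [3.141, -0.0003, -0.1943], 'force': [-4.3825, 0.8861, 3.4258], 'grip_width': 0.0013, 'grip_force': 2.577, 'qpos': [-0.3568, 0.1379, 1.8803, -0.0006, 1.1229, 1.4086]}
```

View pics/c16.png

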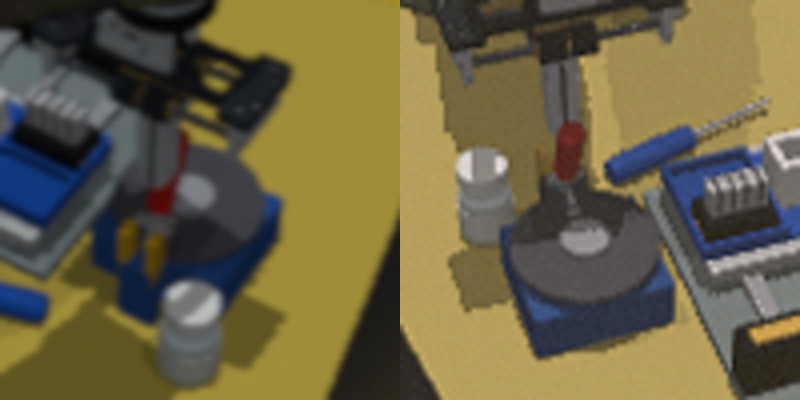

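The fingers slipped off the sleeve and now stand on the robot side of it. The handle leans on them (-x force), past half-way. Backing off should let it snap upright.

>>> jog_arm --pt "-0.01 0 0 0 0 0 -1" --pt "-0.015 0 0 0 0 0 -1" --pt "-0.02 0 0 0 0 0 -1" --pt "-0.02 0 0 0 0 0 -1" --pt "0 0 -0.03 0 0 0 -1"

```text
time_s: 35.6
ee_pos: [0.3625, -0.1076, 0.1677]
eef_rot: [-3.141, 0.004, -0.194]
force: [-0.2, 1.0, -0.3]
grip_width: 0.0005
grip_force: 0.0
```

>>> jog_arm --pt "0 0 -0.05 0 0 0 0" --pt "0 0 -0.05 0 0 0 0" --pt "0 0 -0.02 0 0 0 0" --pt "-0.03 0 0 0 0 0 0" --pt "0 0 0 0 0 0 0"

```text
time_s: 36.1
ee_pos: [0.3346, -0.1023, 0.2906]
eef_rot: [3.14, -0.004, -0.194]
force: [0.5, 0.1, -0.9]
grip_width: 0.0368
grip_force: 0.0
```

```bash
python3 -c "
from h import *
st(); im,m=snap('wrist','w17'); d,md=snap('side','d17'); s,ms=snap('scene','s17')
for n,i,k in(('w',im,m),('d',d,md),('s',s,ms)):
    hsv=cv2.cvtColor(i,cv2.COLOR_RGB2HSV); H,S,V=[hsv[:,:,j].astype(int) for j in range(3)]
    u,v=proj(k,[.43,-.121,.137])[0].astype(int); w=np.zeros(H.shape,bool); w[max(v-45,0):v+45,max(u-45,0):u+45]=1
    r=((H<8)|(H>172))&(S>140)&(V>50)&w; ys,xs=np.nonzero(r); print(n,len(xs),xs.min(),xs.max(),ys.min(),ys.max(),xs.mean(),ys.mean())
    print(proj(k,[[.4297,-.1208,.102],[.4297,-.1208,.172],[.4297,-.1208,.137]]).round(1).tolist())
"
```

```text
{'time_s': 36.1, 'ee_pos': [0.3346, -0.1023, 0.2906], 'eef_rot': [3.1404, -0.0035, -0.1943], 'force': [0.5028, 0.1151, -0.9406], 'grip_width': 0.0368, 'grip_force': 0.0, 'qpos': [-0.4012, -0.2291, 1.8723, -0.0005, 1.4948, 1.3639]}
w 368 312 332 98 120 322.07880434782606 108.69021739130434
[[321.2, 112.0], [321.3, 107.1], [321.2, 109.8]]
d 104 326 332 186 204 328.53846153846155 194.72115384615384
[[327.9, 202.7], [328.6, 187.2], [328.2, 195.1]]
s 105 287 293 173 192 289.74285714285713 182.35238095238094
[[290.8, 191.1], [290.0, 175.2], [290.4, 183.3]]
```

The handle projects exactly as upright and latched at (0.430,-0.121). Coming over it from above.

>>> jog_arm --pt "0.03 0 0 0 0.002 0 0.05" --pt "0.035 0 0 0 0 0 0.05" --pt "0.032 0 0 0 0 0 0.05" --pt "0 0 0 0 0 0 0.05" --pt "0 0 0 0 0 0 0.05" --squeeze 50

```text
time_s: 36.75
ee_pos: [0.4313, -0.1213, 0.2891]
eef_rot: [3.141, -0.001, -0.194]
force: [-0.8, 0.0, -0.1]
grip_width: 0.0494
grip_force: 0.0
```

```bash
python3 -c "
from h import *
st(); plan([.4297,-.1208,.12],-.189)"
```

```text
{'time_s': 36.75, 'ee_pos': [0.4313, -0.1213, 0.2891], 'eef_rot': [3.1413, -0.001, -0.1939], 'force': [-0.8236, 0.0116, -0.0528], 'grip_width': 0.0494, 'grip_force': 0.0, 'qpos': [-0.3558, 0.0121, 1.6593, -0.0002, 1.4691, 1.4089]}
tool shift [-0.0019 -0.0002  0.1691] rot [ 0.    -0.001 -0.005]
```

>>> jog_arm --pt "-0.0015 0 0.04 0 0 0 0.05" --pt "0 0 0.045 0 0 0 0.05" --pt "0 0 0.04 0 0 0 0.05" --pt "0 0 0.03 0 0 0 0.05" --pt "0 0 0.012 0 0 0 0.05"

```text
time_s: 37.25
ee_pos: [0.4286, -0.1208, 0.121]
eef_rot: [3.141, 0.0, -0.194]
force: [0.1, 0.0, 1.0]
grip_width: 0.0493
grip_force: 0.0
```

>>> jog_arm --pt "0 0 0 0 0 0 0.05" --pt "0 0 0 0 0 0 -1" --pt "0 0 0 0 0 0 -1" --pt "0 0 0 0 0 0 -1" --pt "0 0 0 0 0 0 -1"

```text
time_s: 37.75
ee_pos: [0.4304, -0.1214, 0.1238]
eef_rot: [3.141, -0.004, -0.194]
force: [-0.4, -1.8, 5.0]
grip_width: 0.0216
grip_force: 50.0
```

>>> jog_arm --pt "0 0 0 0 0 0 -1" --pt "0 0 0 0 0 0 -1"

```text
time_s: 37.95
ee_pos: [0.4304, -0.1214, 0.1238]
eef_rot: [3.141, -0.004, -0.194]
force: [-1.3, -1.1, 7.0]
grip_width: 0.0209
grip_force: 50.0
```

>>> jog_arm --pt "0.0019 -0.0142 0 0 0 0 -1" --pt "0.0055 -0.0133 0 0 0 0 -1" --pt "0.0201 -0.0201 0 0 0 0 -1" --pt "0.0275 -0.0074 0 0 0 0 -1"

```text
time_s: 38.35
ee_pos: [0.4945, -0.0768, 0.1237]
eef_rot: [3.14, -0.002, -0.193]
force: [-8.5, -19.8, 7.8]
grip_width: 0.0214
grip_force: 50.1
```

```bash
cat >> h.py <<'E'
def orb():
    o=ctrl.get_obs(); d=o['ee_pos'][:2]-np.array([.4837,-.1311]); f=np.arctan2(d[1],d[0])+.189
    print('r',np.hypot(*d).round(4),'alpha deg',np.degrees(np.pi-f).round(1)%360,o['force'].round(1) if hasattr(o['force'],'round') else o['force'],o['grip_width'],o['ee_pos'][2])
E
python3 -c "
from h import *
orb()"
```

```text
r 0.0553 alpha deg 90.4 [ -8.5 -19.8   7.8] 0.02139561739444461 0.12367766516513777
```

>>> jog_arm --pt "0.0265 0.0084 0 0 0 0 -1" --pt "0.0196 0.0201 0 0 0 0 -1" --pt "0.0074 0.0275 0 0 0 0 -1" --pt "-0.0074 0.0275 0 0 0 0 -1" --pt "-0.0201 0.0201 0 0 0 0 -1"

```text
time_s: 38.85
ee_pos: [0.5012, -0.1854, 0.1237]
eef_rot: [-3.141, -0.005, -0.195]
force: [-0.1, 20.5, 9.0]
grip_width: 0.0211
grip_force: 50.1
```

```bash
python3 -c "
from h import *
orb()"
```

```text
r 0.057 alpha deg 241.3 [-0.1 20.5  9. ] 0.02114850426079853 0.12371810792527861
```

>>> jog_arm --pt "-0.0275 0.0052 0 0 0 0 -1" --pt "-0.027 -0.0073 0 0 0 0 -1" --pt "-0.0197 -0.0197 0 0 0 0 -1" --pt "-0.0073 -0.027 0 0 0 0 -1" --pt "0.0073 -0.027 0 0 0 0 -1"

```text
time_s: 39.35
ee_pos: [0.441, -0.0957, 0.1239]
eef_rot: [3.139, -0.004, -0.195]
force: [6.4, -13.5, -0.8]
grip_width: 0.0211
grip_force: 50.0
```

```bash
python3 -c "
from h import *
orb()"
```

```text
r 0.0554 alpha deg 28.8 [  6.4 -13.5  -0.8] 0.02109385043817133 0.12389721775552395
```

>>> jog_arm --pt "0.0206 -0.019 0 0 0 0 -1" --pt "0.027 -0.0073 0 0 0 0 -1" --pt "0.027 0.0073 0 0 0 0 -1" --pt "0.0197 0.0197 0 0 0 0 -1" --pt "0.0073 0.027 0 0 0 0 -1"

```text
time_s: 39.85
ee_pos: [0.5388, -0.1419, 0.1239]
eef_rot: [-3.14, -0.006, -0.192]
force: [-2.6, 6.0, 4.5]
grip_width: 0.0215
grip_force: 50.0
```

```bash
python3 -c "
from h import *
orb()"
```

```text
r 0.0562 alpha deg 180.2 [-2.6  6.   4.5] 0.02153929086441157 0.12388747284864023
```

Good. Turn 2: 180→330, then on.

>>> jog_arm --pt "-0.0078 0.027 0 0 0 0 -1" --pt "-0.0197 0.0197 0 0 0 0 -1" --pt "-0.027 0.0073 0 0 0 0 -1" --pt "-0.027 -0.0073 0 0 0 0 -1" --pt "-0.0197 -0.0197 0 0 0 0 -1"

```text
time_s: 40.35
ee_pos: [0.4313, -0.1508, 0.1239]
eef_rot: [3.139, -0.006, -0.196]
force: [16.5, -0.2, 1.4]
grip_width: 0.0212
grip_force: 50.0
```

```bash
python3 -c "
from h import *
orb()"
```

```text
r 0.056 alpha deg 328.5 [16.5 -0.2  1.4] 0.021189223133112826 0.12390641199342099
```

>>> jog_arm --pt "-0.0062 -0.0277 0 0 0 0 -1" --pt "0.0073 -0.027 0 0 0 0 -1" --pt "0.0197 -0.0197 0 0 0 0 -1" --pt "0.027 -0.0073 0 0 0 0 -1" --pt "0.027 0.0073 0 0 0 0 -1"

```text
time_s: 40.85
ee_pos: [0.5203, -0.0892, 0.1237]
eef_rot: [-3.141, -0.002, -0.192]
force: [-13.3, -5.8, 10.2]
grip_width: 0.0214
grip_force: 50.0
```

```bash
python3 -c "
from h import *
orb()"
```

```text
r 0.0557 alpha deg 120.3 [-13.3  -5.8  10.2] 0.021418156153249792 0.1237306343054351
```

>>> jog_arm --pt "0.0193 0.0204 0 0 0 0 -1" --pt "0.0073 0.027 0 0 0 0 -1" --pt "-0.0073 0.027 0 0 0 0 -1" --pt "-0.0197 0.0197 0 0 0 0 -1" --pt "-0.027 0.0073 0 0 0 0 -1"

```text
time_s: 41.35
ee_pos: [0.4737, -0.1865, 0.1237]
eef_rot: [3.141, -0.006, -0.196]
force: [9.8, 16.9, 7.4]
grip_width: 0.0213
grip_force: 50.1
```

```bash
python3 -c "
from h import *
orb()"
```

```text
r 0.0563 alpha deg 269.4 [ 9.8 16.9  7.4] 0.021337738187322302 0.12373925054106444
```

>>> jog_arm --pt "-0.027 -0.0085 0 0 0 0 -1" --pt "-0.0197 -0.0197 0 0 0 0 -1" --pt "-0.0055 -0.0133 0 0 0 0 -1" --pt "-0.0015 -0.0135 0 0 0 0 -1" --pt "0 0 0 0 0 0 -1"

```text
time_s: 41.85
ee_pos: [0.4308, -0.1211, 0.1238]
eef_rot: [3.138, -0.002, -0.192]
force: [-12.2, -7.1, 15.8]
grip_width: 0.0212
grip_force: 50.0
```

```bash
python3 -c "
from h import *
orb()"
```

```text
r 0.0538 alpha deg 359.8 [-12.2  -7.1  15.8] 0.02124884866018141 0.12381128709510579
```

>>> jog_arm --pt "-0.001 -0.002 0 0 0 0 -1" --pt "0 0 0 0 0 0 -1" --pt "0 0 0 0 0 0 -1"

```text
time_s: 42.15
ee_pos: [0.4306, -0.1207, 0.1239]
eef_rot: [3.136, -0.003, -0.193]
force: [-9.5, -17.4, 10.9]
grip_width: 0.0215
grip_force: 50.0
```

```bash
python3 -c "
from h import *
orb(); d,md=snap('side','d18'); s,ms=snap('scene','s18')
cv2.imwrite('pics/c18.png',np.hstack([cv2.resize(d[130:250,250:370],(400,400),interpolation=cv2.INTER_CUBIC),cv2.resize(s[150:270,280:400],(400,400),interpolation=cv2.INTER_CUBIC)])[:,:,::-1])"
```

```text
r 0.0541 alpha deg 0.3 [ -9.5 -17.4  10.9] 0.021483481271825915 0.12389033033925019
```

View pics/c18.png

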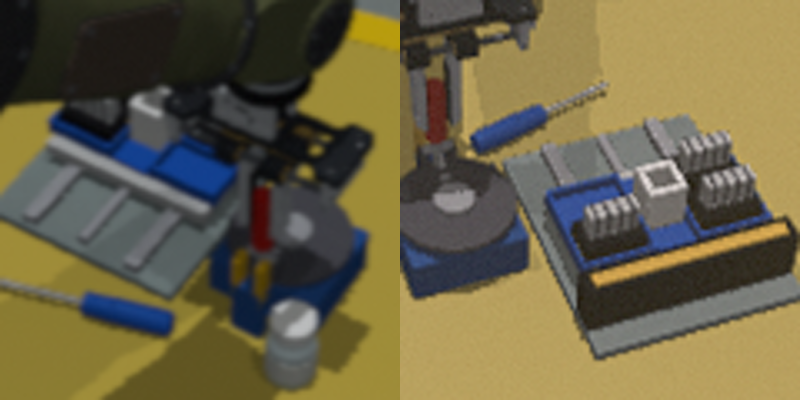

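The sled is hard up at the bar with the tray and modules in place. The handle stands by the yellow keeper and the wheel is at its stop (the side force rises, with no motion). Releasing, then going behind the handle to push it over.

>>> jog_arm --pt "-0.001 0.0015 0 0 0 0 -1" --pt "0 0 0 0 0 0 0.05" --pt "0 0 0 0 0 0 0.05" --pt "0 0 0 0 0 0 0.05" --pt "0 0 0 0 0 0 0.05"

```text
time_s: 42.75
ee_pos: [0.4293, -0.1198, 0.1229]
eef_rot: [3.141, -0.003, -0.194]
force: [0.7, 0.5, -1.0]
grip_width: 0.0483
grip_force: 0.0
```

>>> jog_arm --pt "0 0 -0.04 0 0 0 0.05" --pt "0 0 -0.05 0 0 0 0.05" --pt "-0.03 0 -0.01 0 0 0 -1" --pt "-0.04 0 0 0 0 0 -1" --pt "0 0 0 0 0 0 -1"

```text
time_s: 43.25
ee_pos: [0.3578, -0.1056, 0.2232]
eef_rot: [3.141, -0.004, -0.194]
force: [-0.0, -0.4, 0.6]
grip_width: 0.0287
grip_force: 0.0
```

```bash
python3 -c "
from h import *
st(); plan([.372,-.1098,.125],-.189)
for n in('scene','side'):
    i,k=snap(n,n+'19'); hsv=cv2.cvtColor(i,cv2.COLOR_RGB2HSV); H,S,V=[hsv[:,:,j].astype(int) for j in range(3)]
    u,v=proj(k,[.43,-.121,.137])[0].astype(int); w=np.zeros(H.shape,bool); w[v-30:v+30,u-30:u+30]=1
    ys,xs=np.nonzero(((H<8)|(H>172))&(S>140)&(V>50)&w); print(n,len(xs),xs.mean(),ys.mean(),proj(k,[.4297,-.1208,.137]))"
```

```text
{'time_s': 43.25, 'ee_pos': [0.3578, -0.1056, 0.2232], 'eef_rot': [3.1408, -0.0038, -0.1941], 'force': [-0.0223, -0.4376, 0.5777], 'grip_width': 0.0287, 'grip_force': 0.0, 'qpos': [-0.3853, -0.1278, 1.9432, -0.0, 1.3223, 1.3797]}
tool shift [0.0144 0.0013 0.0983] rot [ 0.001 -0.004 -0.005]
scene 106 289.77358490566036 182.43396226415095 [[290.41330354 183.3168586 ]]
side 107 328.5700934579439 194.62616822429908 [[328.22846002 195.07288924]]
```

>>> jog_arm --pt "0.014 0.0015 0.03 0 0 0 -1" --pt "0 0 0.04 0 0 0 -1" --pt "0 0 0.026 0 0 0 -1" --pt "0 0 0 0 0 0 -1"

```text
time_s: 43.75
ee_pos: [0.3731, -0.1102, 0.124]
eef_rot: [-3.141, 0.003, -0.194]
force: [-1.0, -0.5, 0.6]
grip_width: 0.0002
grip_force: 0.0
```

>>> jog_arm --pt "0.02 0 0 0 0 0 -1" --pt "0.015 0 0 0 0 0 -1" --pt "0.012 0 0 0 0 0 -1" --pt "0.012 0 0 0 0 0 -1"

```text
time_s: 44.15
ee_pos: [0.4325, -0.1221, 0.1282]
eef_rot: [3.141, -0.002, -0.194]
force: [-5.5, 1.2, -0.6]
grip_width: 0.0004
grip_force: 2.3
```

>>> jog_arm --pt "0.012 0 0 0 0 0 -1" --pt "0.012 0 0 0 0 0 -1" --pt "0.01 0 0 0 0 0 -1" --pt "0.01 0 0 0 0 0 -1" --pt "0 0 0 0 0 0 -1"

```text
time_s: 44.65
ee_pos: [0.4761, -0.1308, 0.1276]
eef_rot: [3.141, -0.004, -0.194]
force: [-0.2, -0.1, 1.0]
grip_width: 0.0004
grip_force: 0.0
```

Force dropped to zero: it snapped over. Lifting and checking.

>>> jog_arm --pt "0 0 -0.05 0 0 0 -1" --pt "-0.03 0 -0.05 0 0 0 -1" --pt "-0.04 0 -0.05 0 0 0 -1" --pt "-0.04 0 0 0 0 0 -1" --pt "0 0 0 0 0 0 -1"

```text
time_s: 45.15
ee_pos: [0.3769, -0.1111, 0.2603]
eef_rot: [3.14, -0.006, -0.194]
force: [0.0, -0.6, -0.1]
grip_width: 0.0006
grip_force: 0.0
```

```bash
python3 -c "
from h import *
st(); im,m=snap('wrist','w20')
for n,(i,k) in(('w',(im,m)),('scene',snap('scene','s20')),('side',snap('side','d20'))):
    hsv=cv2.cvtColor(i,cv2.COLOR_RGB2HSV); H,S,V=[hsv[:,:,j].astype(int) for j in range(3)]
    u,v=proj(k,[.478,-.13,.088])[0].astype(int); w=np.zeros(H.shape,bool); w[max(v-40,0):v+40,u-40:u+40]=1
    ys,xs=np.nonzero(((H<8)|(H>172))&(S>140)&(V>50)&w); print(n,len(xs),xs.mean(),ys.mean(),proj(k,[.4778,-.130,.088])[0])
    if n!='w':
        i0=load(n+'0')[0]; hsv=cv2.cvtColor(i0,cv2.COLOR_RGB2HSV); H,S,V=[hsv[:,:,j].astype(int) for j in range(3)]
        ys,xs=np.nonzero(((H<8)|(H>172))&(S>140)&(V>50)&w); print(' start',len(xs),xs.mean(),ys.mean())
cv2.imwrite('pics/w20c.png',cv2.resize(im[0:300,80:480],None,fx=2,fy=2)[:,:,::-1])"
```

```text
{'time_s': 45.15, 'ee_pos': [0.3769, -0.1111, 0.2603], 'eef_rot': [3.1403, -0.0058, -0.1944], 'force': [0.0192, -0.6378, -0.0994], 'grip_width': 0.0006, 'grip_force': 0.0, 'qpos': [-0.3797, -0.1075, 1.8392, -0.0002, 1.404, 1.3855]}
w 1060 321.12264150943395 104.7622641509434 [320.62698739 106.19775359]
scene 113 295.0353982300885 203.93805309734512 [295.3324206  204.28410179]
 start 111 295.0450450450451 203.95495495495496
side 115 336.60869565217394 195.05217391304348 [335.68511217 195.63682886]
 start 119 336.5126050420168 195.109243697479
```

View pics/w20c.png

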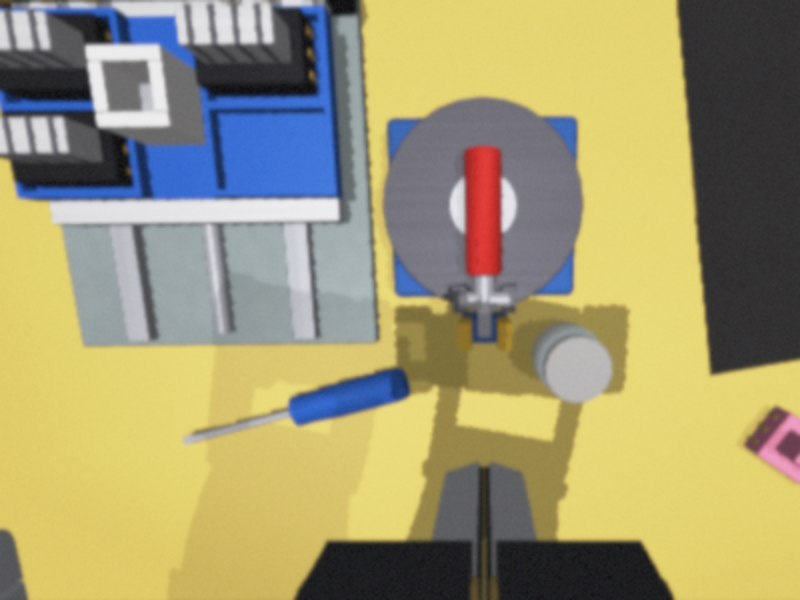

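The handle is folded in the keeper at crop (483,320), with red pixels matching the start pose to 0.1 px. The modules are seated, the sled is in, and the arm is clear. Handing in.

```bash
python3 -c "
from station import ctrl
print(ctrl.hand_in())"
```

```text
the job is handed in; nothing more can be done
None
```

I handed the job in at about 45 s: by the camera pictures, the tray is on the stud, all three modules are upright in pockets, the sled is in at the bar and the handle is folded in its keeper; `hand_in` returned no verdict.

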